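# Wind up the soak tank and hang the cups to drain

### The job

The water cups from the sharpening bench have finished soaking. Fit the loose crank down onto the tank's square spindle and wind it clockwise until the tray is right up at its stop with all the cups on it. Take the crank off again and stand it on its rubber mat before touching the cups; then hang every cup mouth-down on a draining peg of its own, its bottom resting on the peg's tip. Leave the tray up and the crank on its mat, and do not disturb the stones and tools lying about.

Things in the scene. Friction and masses are not known exactly. Their poses are not given: they have to be found in the camera images.
- tray (a joint): Height of the wire lifting tray in the soak tank, m: 0 is right down (its floor, 182 x 182 mm inside 28 mm high wire sides, 45 mm above the table), 0.070 is up at its stop (floor at 115 mm). One clockwise turn of the spindle seen from above raises it 17.5 mm: about four full turns in all. It stays where winding stops. Winding takes 1.5 to 2 N at the crank's grip.
- tank: Open stainless soak tank, 212 x 212 mm outside, 4 mm walls, rim 141 mm above the table, with a grey screw column on its own -y side. Origin at table height under the tank's centre, axes along its sides; fixed, but stands a little differently each time.
- spindle_seat (a point): Seat of the tank's square spindle, on the screw column: centre of the top of a 42 mm round flange, 156 mm above the table, 141 mm from the tank's centre towards its -y. A vertical 14 x 14 mm steel square rises 30 mm from it (the last 10 mm taper to 6 x 6 mm); x and y are square to its flats and turn with it. The cap below is 70 x 72 mm.
- crank: Loose balanced crank, 0.45 kg, z up. Origin: centre of the foot of its dark hub, 34 x 34 mm, 55 mm tall, sides along x and y, foot collar 60 mm across, 8 mm high. Square socket in the foot, 15.6 mm wide, 34 mm deep; it fits the spindle in four quarter-turn positions, foot down on the seat. Flat arm along x on top of the hub; grip the hub by its two y faces.
- crank_grip (a point): Middle of the crank's red upright grip, 25 mm across, 44 mm tall, on the crank at x = 90 mm, z = 88 mm. The grip spins freely on its pin, so fingers holding it need not turn while winding. The arm below it is 20 mm wide, z 55 to 65 mm, x -55 to +97 mm, with a counterweight 34 mm across at x = -52 mm (z 32 to 67 mm).
- mat: Flat dark rubber mat 200 x 180 x 4 mm fixed to the table, where the crank lives. Origin at table height under its centre.
- rack: Draining rack, fixed: a white board 206 x 204 mm sloping up at 25 degrees away from the robot over a grey drip tray (228 x 212 mm), with four wooden pegs square to the board. Origin at table height under its centre. In its own frame every peg points along (-0.423, 0, 0.906): 25 degrees from upright, towards its own -x.
- peg0 (a point): Tip of draining peg 0 (upper row, left, own +y): round-ended dowel 10 mm across, 82 mm long from board to tip; pegs stand 100 mm apart in a row, the rows 100 mm apart along the slope. Axes as the rack's.
- peg1 (a point): Tip of draining peg 1 (upper row, right, own -y): round-ended dowel 10 mm across, 82 mm long from board to tip; pegs stand 100 mm apart in a row, the rows 100 mm apart along the slope. Axes as the rack's.
- peg2 (a point): Tip of draining peg 2 (lower row, left, own +y): round-ended dowel 10 mm across, 82 mm long from board to tip; pegs stand 100 mm apart in a row, the rows 100 mm apart along the slope. Axes as the rack's.
- peg3 (a point): Tip of draining peg 3 (lower row, right, own -y): round-ended dowel 10 mm across, 82 mm long from board to tip; pegs stand 100 mm apart in a row, the rows 100 mm apart along the slope. Axes as the rack's.
- cup0: White steel cup with a blue rim, straight, 58 mm across, 62 mm tall, wall 2.5 mm, 0.11 kg; stands mouth-down in the tray at the start. Origin at the centre of its mouth, in the plane of the rim; z points from the mouth to the closed bottom, so up when mouth-down. The inner face of the bottom, which a peg's tip touches when the cup hangs, is at z = 59 mm. May be absent.
- cup1: White steel cup with a blue rim, straight, 58 mm across, 62 mm tall, wall 2.5 mm, 0.11 kg; stands mouth-down in the tray at the start. Origin at the centre of its mouth, in the plane of the rim; z points from the mouth to the closed bottom, so up when mouth-down. The inner face of the bottom, which a peg's tip touches when the cup hangs, is at z = 59 mm. May be absent.
- cup2: White steel cup with a blue rim, straight, 58 mm across, 62 mm tall, wall 2.5 mm, 0.11 kg; stands mouth-down in the tray at the start. Origin at the centre of its mouth, in the plane of the rim; z points from the mouth to the closed bottom, so up when mouth-down. The inner face of the bottom, which a peg's tip touches when the cup hangs, is at z = 59 mm. May be absent.
- cup3: White steel cup with a blue rim, straight, 58 mm across, 62 mm tall, wall 2.5 mm, 0.11 kg; stands mouth-down in the tray at the start. Origin at the centre of its mouth, in the plane of the rim; z points from the mouth to the closed bottom, so up when mouth-down. The inner face of the bottom, which a peg's tip touches when the cup hangs, is at z = 59 mm. May be absent.
- stone_dark: Dark whetstone 200 x 65 x 25 mm, lying loose on the bench; to be left alone. Origin in the middle of its underside, x along it.
- stone_grey: Grey whetstone 160 x 55 x 24 mm, lying loose on the bench; to be left alone. Origin in the middle of its underside, x along it.
- stone_brown: Brown whetstone 180 x 60 x 28 mm, lying loose on the bench; to be left alone. Origin in the middle of its underside, x along it.
- slip: Small slip stone 100 x 40 x 12 mm, lying loose on the bench; to be left alone. Origin in the middle of its underside, x along it.
- knife: Carving knife, 200 mm long, wooden handle, lying loose on the bench; to be left alone. Origin in the middle of its underside, x along it.
- stick: Sanding stick 240 mm long with a green band, lying loose on the bench; to be left alone. Origin in the middle of its underside, x along it.
- strop: Wooden strop paddle 280 x 55 mm, lying loose on the bench; to be left alone. Origin in the middle of its underside, x along it.
Not all that is in view belongs to the job. Leave any yellow look-alike of the cup3 alone.

How it is judged:
By the outcome, as a careful person would: the job done as asked, in the order asked, and still so for the second after the job is handed in, with the robot touching nothing.
Of cup0, cup1, cup2, cup3 only 2 to 4 are there at a start; the rules pass over those that are not, and their reading is None.
At some moment in a run one of crank may be knocked a few centimetres aside while the robot is not near it.
It also fails if it takes over 210 s, if anything falls off the work surface, if the arm or the gripper's body presses on something with over 40 N, if the wrist force passes 120 N, or if a joint passes its speed limit or range.

### The arm

A 7-joint arm with a two-finger parallel gripper is mounted at the origin on the work surface. World frame = base frame: x ahead of the robot, y to its left, z up, the work surface at z = 0. Lengths are in m, angles in rad, forces in N, time in s.
With the tool pointing down it reaches from about 0.425 to 0.825 m from the base axis. Payload 3.6 kg.
Tool frame: the origin (TCP) lies on the centre line of the jaws, within the pads' length; the fingertips stand manip.nose_length ahead of it and the grasp point (between the pads) lies 2 mm behind it (manip.nose_length is the distance from the TCP to the fingertips, in m); x points along the fingers, y is the direction in which the jaws open and shut, and the axes are right-handed (so a half turn about x gives the same grasp; the last joint's range is limited). The gripper opens to 85 mm and grips with 20 to 120 N. Pads are 22 mm wide; open, the fingers measure 114 mm over their backs; the gripper's body (76 mm by 85 mm) begins 54 mm behind the grasp point. The pads swing forward as they close: fully open they stand 13 mm farther back than shut.
Start: joints at [-1.282, 0.615, -0.013, 1.423, 0.008, 1.103, -0.04], TCP at [0.202, 0.618, 0.248] pointing down, gripper open.
Joint ranges: [-3.12, 3.12], [-0.3, 2.06], [-1.34, 1.32], [0.26, 2.42], [-1.36, 4.5], [0.01, 1.98], [-2.84, 2.84]. Speed limits (rad/s): [2.79, 2.79, 3.14, 3.14, 3.14, 3.14, 3.14].

### API

Orientations are given as a unit quaternion [x, y, z, w].
In Python, from workcell import manip gives the robot as it stands. Calls block until the motion is done:
- manip.move_to(position, orientation): joint-space move of the TCP to a pose.
- manip.servo_line(position, ori=None, max_speed=0.15): straight line of the TCP; ori=None keeps the orientation; max_speed is the mean speed in m/s.
- manip.goto_joints(angles): joint-space move.
- manip.ungrasp() and manip.close_gripper(f_grip=None): open the fingers fully, or close them until they stop; f_grip is the grip in N (None keeps the last).
- manip.sleep(seconds).
- manip.ik(position, orientation): joint angles nearest the present ones, or None.
- manip.state(): the state.
- manip.grab_frame(name): name is "scene" or "top" or "wrist"; returns the picture (480x640x3 uint8, blue, green, red); there is no depth.
- manip.get_calibration(name): a dict with "camera_matrix" (3x3 intrinsics, pixels), "position" and "rotation" of the camera in the world. Camera axes: x right, y up, looking along -z (the intrinsics and any distortion apply to the point x, -y, -z); pixel columns grow to the right and rows downward; lengths in m; the calibration is good to about 2 mm. A picture is of the moment at which its call begins: read the wrist's pose just before it. get_calibration takes no time and is no camera call; for the wrist camera it gives the pose at the moment of the call.
A pose or a line that the arm cannot do raises manip.IKError and nothing moves.
- manip.sign_off(): hands the job in, once; it reports no verdict.
Trained networks look in the newest picture that a camera, given by its name, has taken for a name from the list of things; names that differ only in an ending like _2 or _b are one class to them, and where a whole thing is asked for, a point or a joint stands for the part that bears it (a point fixed in the world has none). Each returns a list of dicts, best first, with "p" (0 to 1); they miss things now and then, are a little off and sometimes report something else, mostly with a low value. They report only what shows in the picture. A call takes as long as a camera call. They do not tell look-alikes from the thing itself.
- manip.boxes_of(camera, name): "rect" ([centre column, centre row, width, height] in pixels, round what is visible of it).
- manip.silhouettes(camera, name): "region" (480x640 bool, what is visible of it) and "rect" ([centre column, centre row, width, height] in pixels, round what is visible of it).
The state is a dict: "time": time; "joint_pos": joint angles; "dq": joint speeds; "joint_torque": joint torques, N m; "eef_pos": TCP position; "eef_rot": TCP orientation; "force": force on the tool from outside, world axes, zero at the start; "wrist_torque": the same for the moment, N m; "width": opening from 0.0 (shut) to 1.0 (fully open).
Only numpy, scipy, OpenCV 4.12 (cv2) and the standard library are available. Lean on these libraries where they do the work, as an engineer would, in place of code of your own. Each camera call takes 0.05 s, during which the arm holds its last target.

## Working session

There is one attempt and no reset: what is moved stays moved. The work goes in short steps, each a Python script; the robot and the scene stay as the last script left them, time stands still between calls to the robot, and variables do not carry over. Pictures are saved under pics/ and viewed, and the job is handed in when it is done.

```bash
ls; mkdir -p pics
python3 - <<'E'
from workcell import manip
import cv2,json
print(manip.state()); print(manip.nose_length)
for n in ["scene","top","wrist"]:
    c=manip.get_calibration(n); print(n,c)
    cv2.imwrite(f"pics/a_{n}.png",manip.grab_frame(n))
E
```

```text
pics
{'time': 0.0, 'joint_pos': array([-1.28150463,  0.61594858, -0.01262239,  1.42491013,  0.00807353,
        1.10341704, -0.04039009]), 'dq': array([-0.00065836,  0.00085634, -0.00160708, -0.00201283, -0.00040869,
        0.00126953,  0.00073852]), 'joint_torque': array([-3.71908127e-04, -4.69207120e+01,  2.59461394e-01, -1.71027893e+01,
        9.95392824e-03,  9.78017924e-03, -9.49613849e-06]), 'eef_pos': array([0.20162428, 0.61716899, 0.2471153 ]), 'eef_rot': array([ 0.11024129,  0.698456  , -0.11208177,  0.69817173]), 'force': array([ 0.19752736, -0.11086319,  0.22897684]), 'wrist_torque': array([ 0.0239041 , -0.01170755,  0.01925128]), 'width': 0.9964103990829006}
0.017
scene {'camera_matrix': array([[572.71074017,   0.        , 312.28353708],
       [  0.        , 572.71074017, 241.17049013],
       [  0.        ,   0.        ,   1.        ]]), 'position': array([ 1.11842221, -0.38973028,  1.45239934]), 'rotation': array([0.23675174, 0.13208258, 0.47824193, 0.83533673])}
top {'camera_matrix': array([[480.40317185,   0.        , 322.29206681],
       [  0.        , 480.40317185, 238.24238692],
       [  0.        ,   0.        ,   1.        ]]), 'position': array([0.25850851, 0.05601055, 1.37376135]), 'rotation': array([ 0.06009684, -0.05859473, -0.70134579,  0.70786235])}
wrist {'camera_matrix': array([[367.10361089,   0.        , 316.05618427],
       [  0.        , 367.10361089, 233.87364639],
       [  0.        ,   0.        ,   1.        ]]), 'position': array([0.13789785, 0.63879223, 0.37255015]), 'rotation': array([-0.10986785, -0.07832204,  0.58210186,  0.80184297])}
```

View pics/a_scene.png

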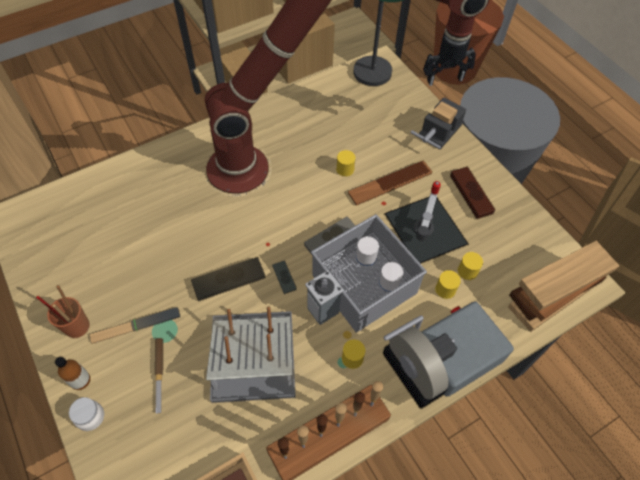

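View pics/a_top.png

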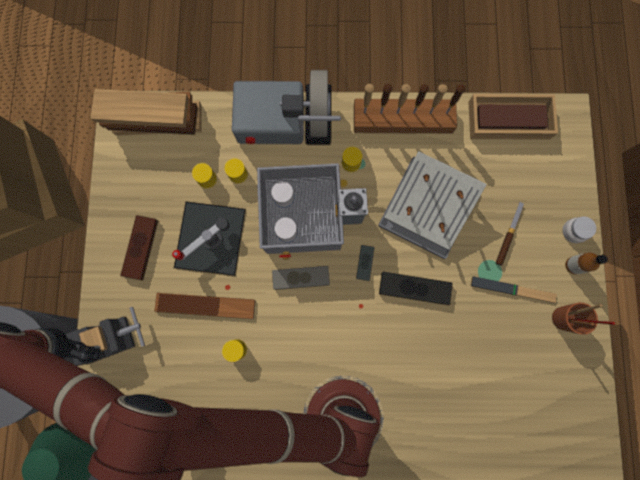

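View pics/a_wrist.png

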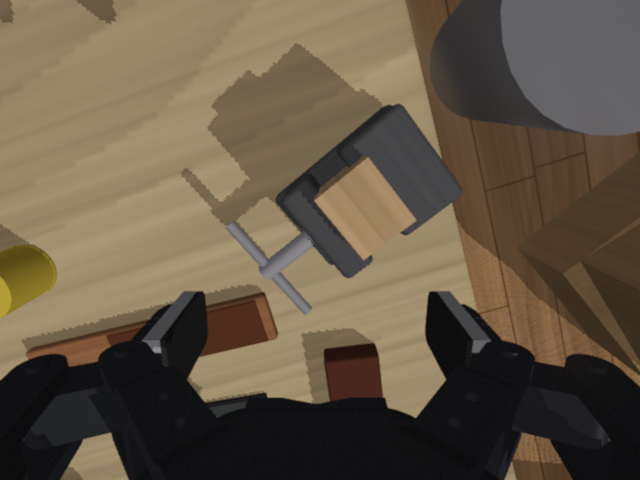

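```bash
cat > h.py <<'E'
import numpy as np, cv2
from scipy.spatial.transform import Rotation as R
from workcell import manip
class Cam:
    def __init__(s,n,c=None):
        c=c or manip.get_calibration(n); s.K=np.array(c["camera_matrix"]);s.p=np.array(c["position"]);s.R=R.from_quat(c["rotation"]).as_matrix()
    def px(s,P):
        q=(np.atleast_2d(P)-s.p)@s.R
        return np.c_[s.K[0,0]*q[:,0]/-q[:,2]+s.K[0,2], s.K[1,1]*-q[:,1]/-q[:,2]+s.K[1,2]]
    def at(s,uv,z):
        uv=np.atleast_2d(uv).astype(float)
        d=np.c_[(uv[:,0]-s.K[0,2])/s.K[0,0],-(uv[:,1]-s.K[1,2])/s.K[1,1],-np.ones(len(uv))]@s.R.T
        return s.p+d*((z-s.p[2])/d[:,2])[:,None]
def down(yaw):
    # tool x down, tool y axis at world yaw (rad) 
    x=np.array([0,0,-1.]);y=np.array([np.cos(yaw),np.sin(yaw),0]);z=np.cross(x,y)
    return R.from_matrix(np.c_[x,y,z]).as_quat()
def crop(img,x0,y0,x1,y1,k):
    return cv2.resize(img[y0:y1,x0:x1],None,fx=k,fy=k,interpolation=cv2.INTER_CUBIC)
E
python3 - <<'E'
from h import *
t=cv2.imread("pics/a_top.png");s=cv2.imread("pics/a_scene.png")
cv2.imwrite("pics/b1.png",crop(t,160,140,380,290,3.6))
cv2.imwrite("pics/b2.png",crop(t,370,140,500,270,4.5))
cv2.imwrite("pics/b3.png",crop(s,290,170,480,330,4))
for cam in ["top","scene"]:
    manip.grab_frame(cam)
    for n in ["tank","tray","crank","crank_grip","spindle_seat","mat","rack","peg0","cup0","cup3"]:
        r=manip.silhouettes(cam,n)
        for d in r[:6]:
            m=d["region"]; ys,xs=np.nonzero(m)
            print(cam,n,round(d["p"],2),np.round(d["rect"],1),m.sum(),xs.mean().round(1),ys.mean().round(1))
E
```

```text
top tank 0.67 [311.9 213.1 114.   97.8] 7295 308.0 208.3
top tray 0.82 [300.9 210.6  68.3  68. ] 1260 301.6 204.3
top crank 0.73 [199.4 240.   57.   43. ] 768 205.6 239.0
top spindle_seat 0.64 [354.9 199.4  13.7  13.7] 210 353.4 201.4
top mat 0.35 [202.7 241.3  57.4  41.1] 783 205.2 239.4
top rack 0.6 [429.5 206.2 107.  107.6] 6552 431.1 204.6
top peg0 0.76 [432.4 203.3 109.7 107.7] 6452 431.3 204.6
top cup0 0.95 [281.  196.6  19.4  26.7] 444 282.7 194.1
top cup0 0.82 [202.8 175.4  24.9  24.6] 495 204.3 175.5
top cup0 0.8 [236.5 170.4  19.4  24. ] 455 236.1 170.7
top cup0 0.71 [232.8 349.6  23.3  26. ] 434 234.3 349.9
top cup0 0.68 [432.2 205.8 108.6 105.3] 6520 431.3 204.7
top cup0 0.64 [365.5 261.5  20.7  41. ] 482 365.4 262.1
top cup3 0.95 [281.  196.6  19.4  26.7] 444 282.7 194.1
top cup3 0.82 [202.8 175.4  24.9  24.6] 495 204.3 175.5
top cup3 0.8 [236.5 170.4  19.4  24. ] 455 236.1 170.7
top cup3 0.71 [232.8 349.6  23.3  26. ] 434 234.3 349.9
top cup3 0.68 [432.2 205.8 108.6 105.3] 6520 431.3 204.7
top cup3 0.64 [365.5 261.5  20.7  41. ] 482 365.4 262.1
scene tank 0.91 [366.5 27
[... 519 characters left out ...]
0.4
scene rack 0.91 [253.7 355.8  91.6  99.1] 7282 251.5 357.2
scene peg0 0.7 [248.9 356.6  87.4  92.9] 7316 251.5 357.4
scene cup0 0.95 [367.1 249.4  24.8  26. ] 535 367.0 251.0
scene cup0 0.82 [390.7 279.2  26.2  32.8] 547 390.5 276.3
scene cup0 0.77 [449.5 284.8  26.8  25. ] 505 447.8 284.8
scene cup0 0.63 [469.6 266.2  24.4  30.4] 566 469.9 265.8
scene cup0 0.57 [355.  355.7  23.   31. ] 580 353.2 354.3
scene cup3 0.95 [367.1 249.4  24.8  26. ] 535 367.0 251.0
scene cup3 0.82 [390.7 279.2  26.2  32.8] 547 390.5 276.3
scene cup3 0.77 [449.5 284.8  26.8  25. ] 505 447.8 284.8
scene cup3 0.63 [469.6 266.2  24.4  30.4] 566 469.9 265.8
scene cup3 0.57 [355.  355.7  23.   31. ] 580 353.2 354.3
```

View pics/b1.png

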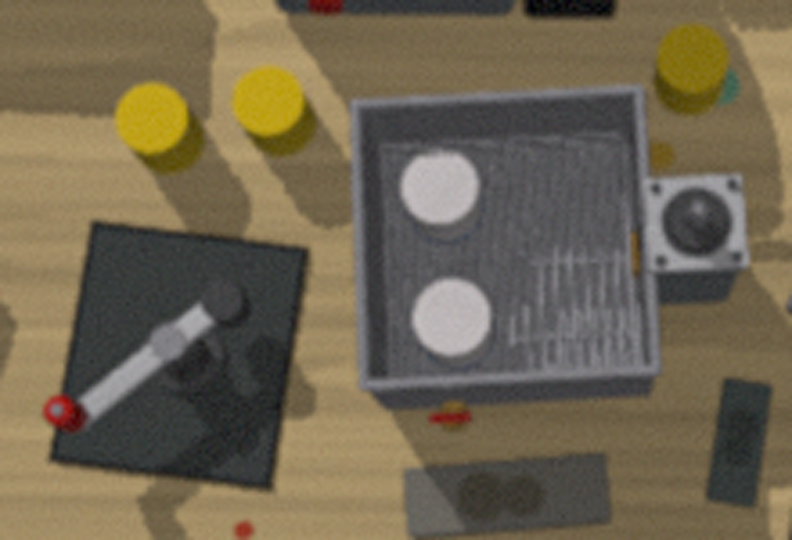

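View pics/b2.png

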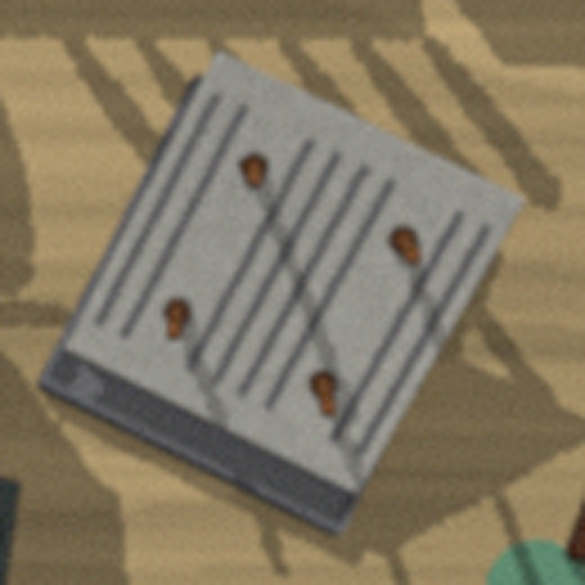

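View pics/b3.png

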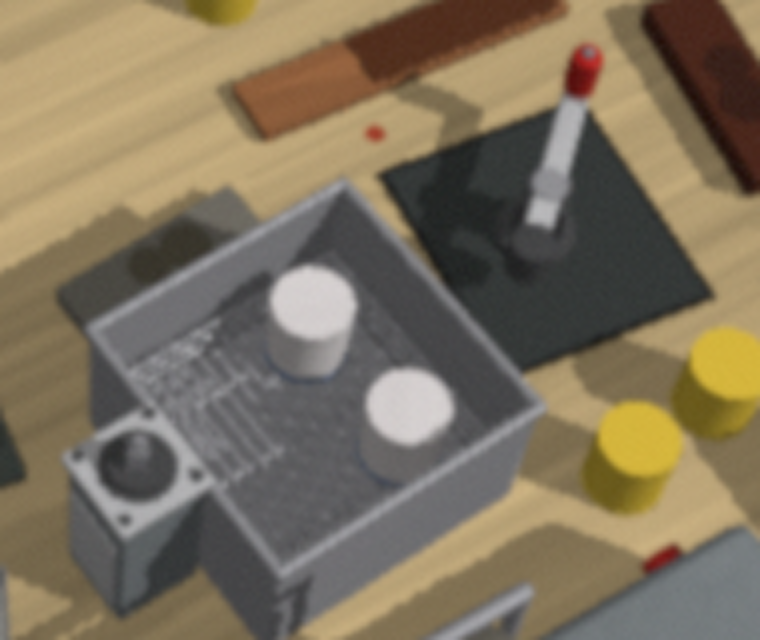

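Run:
```python
from h import *
T=Cam("top");S=Cam("scene")
b1=lambda a:np.array(a)/3.6+[160,140]
b2=lambda a:np.array(a)/4.5+[370,140]
b3=lambda a:np.array(a)/4+[290,170]
print("tank rim top",T.at(b1([[353,100],[643,87],[660,375],[363,388]]),.141).round(3).tolist())
print("tank rim scene",S.at(b3([[345,180],[543,405],[282,575],[90,325]]),.141).round(3).tolist())
print("seat cap",T.at(b1([[640,177],[742,175],[748,268],[648,270]]),.15).round(3).tolist())
print("cups",T.at(b1([[440,187],[452,317]]),.045+.064).round(3).tolist(), S.at(b3([[313,305],[409,407]]),.109).round(3).tolist())
print("crank grip",T.at(b1([[62,411]]),.004+.11).round(3),S.at(b3([[588,55]]),.114).round(3))
print("hub",T.at(b1([[170,340]]),.004+.066).round(3),S.at(b3([[550,183]]),.07).round(3))
print("cw",T.at(b1([[224,300]]),.004+.067).round(3))
print("mat",T.at(b1([[92,222],[308,248],[270,490],[52,460]]),.004).round(3).tolist())
print("rack board",T.at(b2([[220,52],[523,200],[362,495],[68,350]]),.1).round(3).tolist())
```

```text
tank rim top [[0.657, 0.233, 0.141], [0.669, 0.018, 0.141], [0.453, 0.005, 0.141], [0.441, 0.219, 0.141]]
tank rim scene [[0.447, 0.22, 0.141], [0.659, 0.233, 0.141], [0.674, 0.02, 0.141], [0.458, 0.009, 0.141]]
seat cap [[0.597, 0.02, 0.15], [0.6, -0.054, 0.15], [0.53, -0.058, 0.15], [0.528, 0.014, 0.15]]
cups [[0.6, 0.17, 0.109], [0.5, 0.158, 0.109]] [[0.506, 0.158, 0.109], [0.604, 0.17, 0.109]]
crank grip [[0.426 0.443 0.114]] [[0.431 0.447 0.114]]
hub [[0.487 0.377 0.07 ]] [[0.488 0.38  0.07 ]]
cw [[0.519 0.337 0.071]]
mat [[0.596, 0.462, 0.004], [0.576, 0.285, 0.004], [0.379, 0.308, 0.004], [0.401, 0.483, 0.004]]
rack board [[0.721, -0.206, 0.1], [0.628, -0.388, 0.1], [0.446, -0.284, 0.1], [0.532, -0.11, 0.1]]
```

```bash
cat >> h.py <<'E'
def tool():
    s=manip.state(); return np.array(s["eef_pos"]),R.from_quat(s["eef_rot"]).as_matrix()
def cam_in_tool():
    p,M=tool(); c=Cam("wrist"); return M.T@(c.p-p), M.T@c.R
CT=None
def look(target,quat,tz):
    """TCP pos so that wrist cam axis passes through target with TCP z=tz"""
    t,C=cam_in_tool(); M=R.from_quat(quat).as_matrix()
    off=M@t; d=-(M@C)[:,2]
    k=(target[2]-(tz+off[2]))/d[2]
    return np.array([target[0],target[1],0])-(off+k*d)*[1,1,0]+[0,0,tz]
def best(pos,yaws):
    q0=np.array(manip.state()["joint_pos"]);o=[]
    for y in yaws:
        j=manip.ik(pos,down(y))
        if j is not None:o.append((np.abs(np.array(j)-q0).max(),y,j))
    return sorted(o,key=lambda a:a[0])
def shot(name,f):
    c=Cam(name); im=manip.grab_frame(name); cv2.imwrite("pics/"+f,im)
    np.save("pics/"+f+".npy",np.array([c.K,c.R,np.tile(c.p,(3,1))])); return c,im
def load(f):
    a=np.load("pics/"+f+".npy"); return Cam(None,{"camera_matrix":a[0],"position":a[2][0],"rotation":R.from_matrix(a[1]).as_quat()})
E
python3 - <<'E'
from h import *
p,M=tool();print(M.round(3)); t,C=cam_in_tool();print(t.round(4),C.round(3))
for y in np.arange(-180,180,30):
    for P in ([.487,.378,.2],[.566,-.021,.25],[.55,.12,.2]):
        j=manip.ik(P,down(np.radians(y))); print(y,P[0],None if j is None else np.round(j,2))
E
```

```text
[[-0.     0.31   0.951]
 [-0.     0.951 -0.31 ]
 [-1.    -0.    -0.   ]]
[-0.1253  0.0004 -0.0673] [[-0.     0.267 -0.964]
 [ 1.    -0.    -0.   ]
 [-0.    -0.964 -0.267]]
-180 0.487 [-0.4   0.65 -0.49  1.58  0.35  1.    2.14]
-180 0.566 [-0.63  0.72  1.13  1.69 -0.7   1.2  -2.46]
-180 0.55 [ 0.03  0.56 -0.44  1.73  0.29  0.91  2.61]
-150 0.487 [-0.33  0.68 -0.63  1.58  0.45  1.03  2.58]
-150 0.566 [-0.63  0.72  1.13  1.69 -0.7   1.2  -1.94]
-150 0.55 [-0.88  0.79  1.13  1.76 -0.79  1.13 -2.1 ]
-120 0.487 [-1.27  0.87  1.13  1.61 -0.83  1.22 -2.06]
-120 0.566 [-0.63  0.72  1.13  1.69 -0.7   1.2  -1.41]
-120 0.55 [-0.88  0.79  1.13  1.76 -0.79  1.13 -1.58]
-90 0.487 [-1.1   0.7   0.71  1.6  -0.51  1.03 -1.81]
-90 0.566 [-0.48  0.58  0.79  1.69 -0.46  1.07 -1.12]
-90 0.55 [-0.69  0.62  0.71  1.76 -0.49  0.95 -1.35]
-60 0.487 [-1.03  0.67  0.58  1.6  -0.41  1.   -1.37]
-60 0.566 [-0.42  0.56  0.68  1.68 -0.39  1.04 -0.66]
-60 0.55 [-0.64  0.6   0.62  1.76 -0.42  0.92 -0.89]
-30 0.487 [-0.95  0.64  0.43  1.6  -0.31  0.97 -0.94]
-30 0.566 [-0.36  0.53  0.57  1.68 -0.32  1.02 -0.21]
-30 0.
[... 297 characters left out ...]
.    0.71]
30 0.55 [-0.42  0.54  0.26  1.75 -0.18  0.87  0.44]
60 0.487 [-0.72  0.61  0.04  1.59 -0.03  0.94  0.38]
60 0.566 [-0.16  0.49  0.25  1.68 -0.14  0.99  1.18]
60 0.55 [-0.35  0.53  0.14  1.75 -0.09  0.87  0.88]
90 0.487 [-0.65  0.61 -0.08  1.59  0.06  0.95  0.82]
90 0.566 [-0.1   0.48  0.15  1.67 -0.08  0.99  1.65]
90 0.55 [-0.26  0.53  0.    1.74 -0.    0.87  1.32]
120 0.487 [-0.57  0.62 -0.21  1.58  0.15  0.96  1.26]
120 0.566 [-0.04  0.48  0.05  1.67 -0.03  0.99  2.12]
120 0.55 [-0.16  0.54 -0.14  1.74  0.09  0.87  1.75]
150 0.487 [-0.48  0.63 -0.35  1.58  0.25  0.97  1.7 ]
150 0.566 [ 0.09  0.49 -0.14  1.67  0.08  0.99  2.54]
150 0.55 [-0.07  0.55 -0.28  1.74  0.19  0.89  2.18]
```

Run:
```python
from h import *
def go(target,yaw,z,f):
    q=down(np.radians(yaw)); p=look(target,q,z); manip.move_to(p,q); manip.sleep(.2); c,_=shot("wrist",f); print(f,manip.state()["time"],p.round(3))
go([.566,-.021,.17],30,.30,"c_sp.png")
go([.59,-.24,.12],40,.36,"c_rack.png")
go([.487,.378,.04],42,.26,"c_crank.png")
```

```text
c_sp.png 4.0917 [ 0.564 -0.018  0.3  ]
c_rack.png 5.175 [ 0.568 -0.215  0.36 ]
c_crank.png 7.675 [0.468 0.399 0.26 ]
```

View pics/c_sp.png

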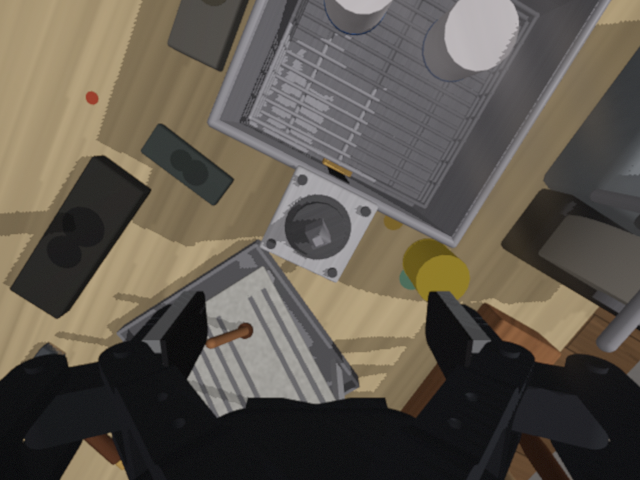

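View pics/c_rack.png

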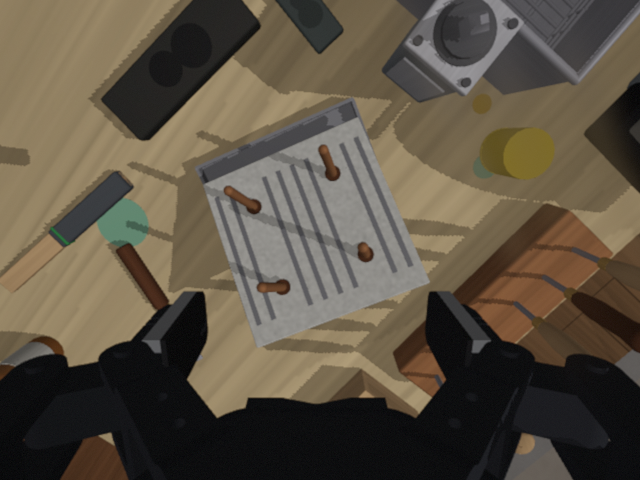

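View pics/c_crank.png

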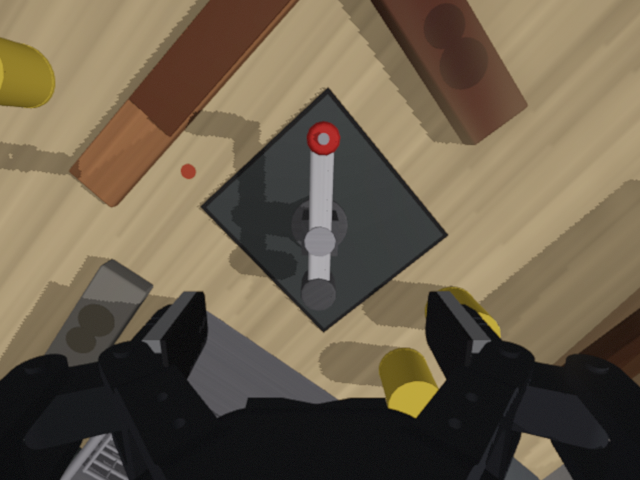

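Run:
```python
from h import *
a=cv2.imread("pics/c_sp.png");b=cv2.imread("pics/c_crank.png");r=cv2.imread("pics/c_rack.png")
cv2.imwrite("pics/d1.png",crop(a,250,160,390,290,4.5))
cv2.imwrite("pics/d2.png",crop(b,270,100,370,330,2.6))
cv2.imwrite("pics/d3.png",crop(r,180,90,440,350,2.3))
c=load("c_crank.png")
print(c.at([[323,139]],.114),c.at([[320,241]],.071),c.at([[318,294]],.071),c.at([[320,222]],.012))
print("mat",c.at([[328,88],[447,235],[323,330],[202,207]],.004).round(4).tolist())
```

```text
[[0.43054223 0.44818929 0.114     ]] [[0.48900343 0.38100133 0.071     ]] [[0.52215204 0.34154582 0.071     ]] [[0.48739083 0.38374682 0.012     ]]
mat [[0.4048, 0.4869, 0.004], [0.6004, 0.4633, 0.004], [0.578, 0.2888, 0.004], [0.3851, 0.3111, 0.004]]
```

View pics/d1.png

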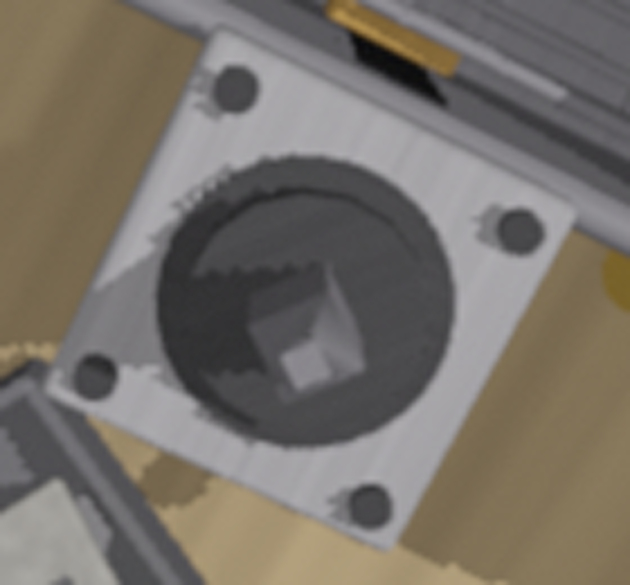

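View pics/d2.png

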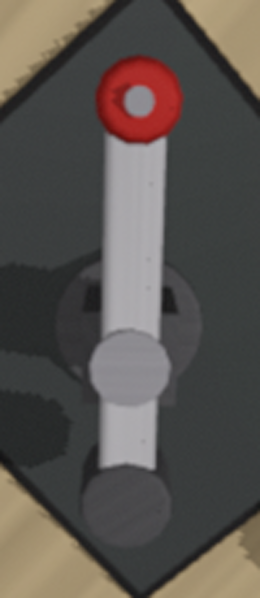

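View pics/d3.png

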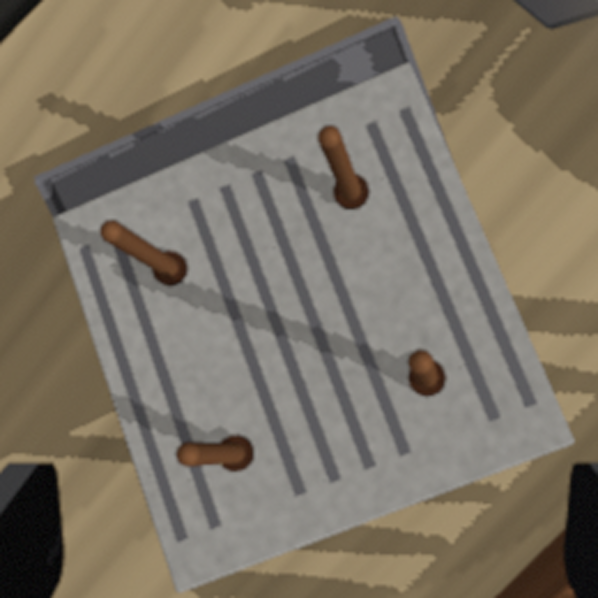

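```bash
cat > ov.py <<'E'
from h import *
import sys
def sq(h,z): return [(-h,-h,z),(h,-h,z),(h,h,z),(-h,h,z)]
def draw(c,im,k,o,P,col,closed=True):
    q=((c.px(P)-o+.5)*k-.5)
    cv2.polylines(im,[np.round(q*8).astype(int)],closed,col,1,cv2.LINE_AA,3)
def spindle(c,img,x,y,yaw,f,k=6,w=60):
    u=c.px([[x,y,.17]])[0].astype(int);o=u-w
    im=crop(img,o[0],o[1],o[0]+2*w,o[1]+2*w,k)
    M=R.from_euler('z',yaw).as_matrix();T=lambda P:np.array(P)@M.T+[x,y,.156]
    a=np.linspace(0,2*np.pi,60);draw(c,im,k,o,T(np.c_[.021*np.cos(a),.021*np.sin(a),a*0]),(0,255,255))
    draw(c,im,k,o,T(sq(.007,0)),(0,0,255));draw(c,im,k,o,T(sq(.007,.02)),(0,255,0));draw(c,im,k,o,T(sq(.003,.03)),(255,0,255))
    cv2.imwrite("pics/"+f,im)
E
python3 - <<'E'
from ov import *
c=load("c_sp.png");im=cv2.imread("pics/c_sp.png")
k=4.5;D=lambda a:np.array(a,float)/k+[250,160]
ctr=c.at(D([306,300]),.156)[0];print(ctr)
q=c.at(D([[279,358],[309,338],[330,372],[303,393]]),.186);print(q.round(4).tolist(),q.mean(0))
e=np.diff(np.vstack([q,q[:1]]),axis=0);print(np.degrees(np.arctan2(e[:,1],e[:,0])).round(1))
q2=c.at(D([[365,360],[245,325]]),.176);d=q2[0]-q2[1];print(np.degrees(np.arctan2(d[1],d[0])),np.linalg.norm(d))
cap=c.at(D([[215,35],[575,210],[390,547],[50,390]]),.15);e=np.diff(cap,axis=0);print(cap.mean(0),np.degrees(np.arctan2(e[:,1],e[:,0])))
spindle(c,im,*ctr[:2],np.radians(np.degrees(np.arctan2(d[1],d[0]))+45),"e1.png")
E
```

```text
[ 0.5663351  -0.01757658  0.156     ]
[[0.5633, -0.0209, 0.186], [0.5657, -0.0159, 0.186], [0.5711, -0.0189, 0.186], [0.5693, -0.0238, 0.186]] [ 0.56735548 -0.01988159  0.186     ]
[  64.8  -29.1 -110.7  153.3]
13.23106477559631 0.019670661380610823
[ 0.56749022 -0.01901727  0.15      ] [   4.28818554  -86.24242921 -176.17089749]
```

View pics/e1.png

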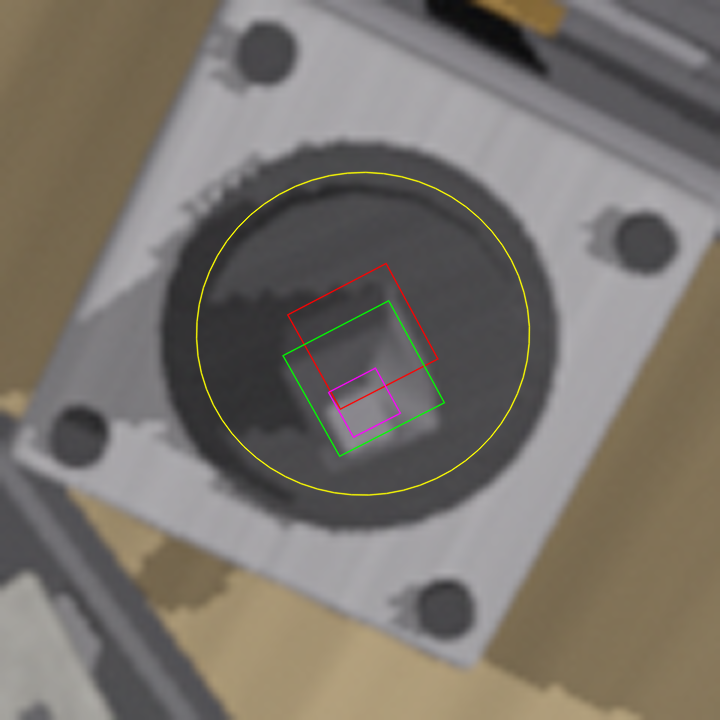

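Run:
```python
from ov import *
c=load("c_sp.png");im=cv2.imread("pics/c_sp.png")
spindle(c,im,.5672,-.0195,np.radians(60),"e2.png")
```

```text
(no output)
```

View pics/e2.png

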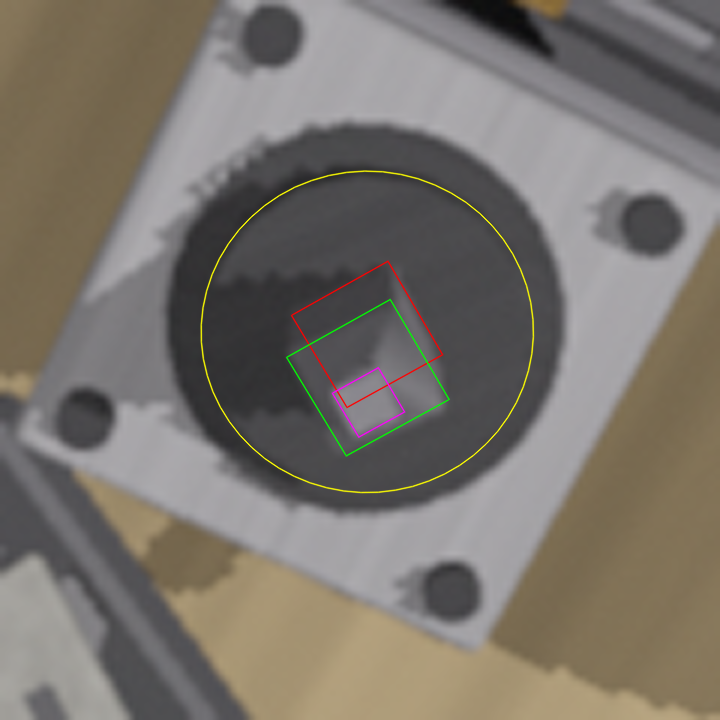

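Run:
```python
from h import *
q=down(np.radians(40.7)); P=np.array([.4887,.3805,0])
manip.move_to(P+[0,0,.16],q); manip.servo_line(P+[0,0,.042],q,max_speed=.12)
print(manip.state()["force"].round(2))
shot("wrist","f0.png")
manip.close_gripper(60); s=manip.state(); print(s["width"],s["force"].round(2),s["eef_pos"].round(4),s["time"])
manip.servo_line(P+[0,0,.075],max_speed=.08); manip.sleep(.2);s=manip.state(); print(s["width"],s["force"].round(2),s["wrist_torque"].round(3))
shot("wrist","f1.png")
```

```text
[-0.54 -0.11  0.56]
0.38979960924853274 [-0.81  0.09  2.94] [0.4889 0.3806 0.0424] 9.8833
0.38638322615482507 [ 0.99  0.46 -4.76] [ 0.017 -0.001  0.021]
```

View pics/f1.png

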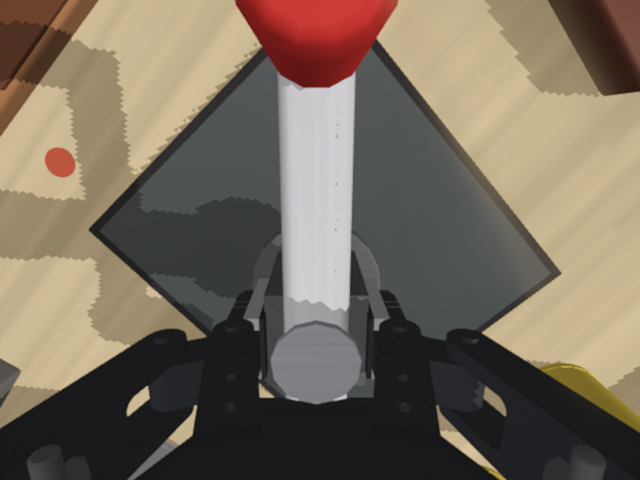

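Run:
```python
from h import *
c=load("f1.png");p,M=tool()
for z in (.100,.104):
    h=c.at([[316,363]],z)[0]; print(h,(M.T@(h-p)).round(4))
# crank foot z estimate: 
print(p)
# grip bottom/arm direction
a=c.at([[316,300],[314,75]],.102);d=a[1]-a[0];print(np.degrees(np.arctan2(d[1],d[0])))
```

```text
[0.48999129 0.37907139 0.1       ] [-0.0256  0.0004  0.002 ]
[0.48817573 0.38118704 0.104     ] [-0.0296  0.0004 -0.0008]
[0.48837204 0.38026497 0.07444978]
131.1933606026395
```

```bash
python3 - <<'E'
from h import *
p,_=tool()
manip.servo_line([p[0],p[1],.27],max_speed=.2)
q=down(np.radians(60)); S=np.array([.5672,-.0196,0])
manip.move_to(S+[0,0,.27],q); manip.servo_line(S+[0,0,.240],max_speed=.08); manip.sleep(.3)
s=manip.state();f0=s["force"];print(s["time"],f0.round(2),s["eef_pos"].round(4))
shot("wrist","g0.png");shot("scene","g0s.png")
for z in np.arange(.232,.1925,-.004):
    manip.servo_line(S+[0,0,z],max_speed=.04); s=manip.state(); df=s["force"]-f0
    print(round(z,3),df.round(2),s["eef_pos"].round(4))
    if np.linalg.norm(df)>12: break
E
python3 -c "
import cv2;a=cv2.imread('pics/g0s.png')
from h import crop
cv2.imwrite('pics/g0sc.png',crop(a,270,190,430,330,4.5))"
```

```text
14.15 [ 0.14 -0.23 -4.06] [ 0.5675 -0.0197  0.2405]
0.232 [-0.46  0.33  0.4 ] [ 0.5669 -0.0196  0.2314]
0.228 [-0.45  0.23  0.12] [ 0.567  -0.0196  0.2277]
0.224 [-0.49  0.66  0.45] [ 0.567  -0.0196  0.2237]
0.22 [0.2  0.76 0.01] [ 0.567  -0.0196  0.2197]
0.216 [-0.32 -0.29  0.16] [ 0.567  -0.0196  0.2156]
0.212 [-0.51 -0.23  0.78] [ 0.5669 -0.0198  0.2117]
0.208 [-0.67 -0.4  -0.38] [ 0.5668 -0.0198  0.2074]
0.204 [-1.41 -0.94 -0.35] [ 0.5669 -0.0198  0.2035]
0.2 [-1.12 -0.72 -0.93] [ 0.5669 -0.0198  0.1995]
0.196 [-2.39 -1.85 -1.37] [ 0.5669 -0.0198  0.1955]
```

View pics/g0.png

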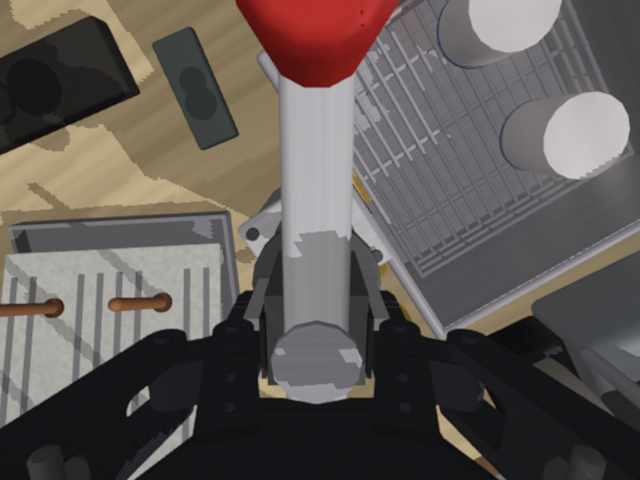

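Run:
```python
from h import *
S=np.array([.5672,-.0197,0])
manip.servo_line(S+[0,0,.194],max_speed=.03); print(manip.state()["force"].round(2))
manip.ungrasp(); manip.sleep(.2)
manip.servo_line(S+[0,0,.305],max_speed=.15)
a=np.radians(150);G=S+.09*np.array([np.cos(a),np.sin(a),0])
q=down(np.radians(40)); manip.move_to(G+[0,0,.305],q); manip.sleep(.1)
c,im=shot("wrist","h0.png");shot("scene","h0s.png");print(manip.state()["time"],c.px([G+[0,0,.266]]),c.px([S+[0,0,.156+.067]]))
cv2.imwrite('pics/h0sc.png',crop(cv2.imread('pics/h0s.png'),270,190,430,330,4.5))
```

```text
[-3.95 -1.45  0.48]
19.4333 [[314.76954877 276.56460639]] [[362.22988767 372.26958829]]
```

View pics/h0.png

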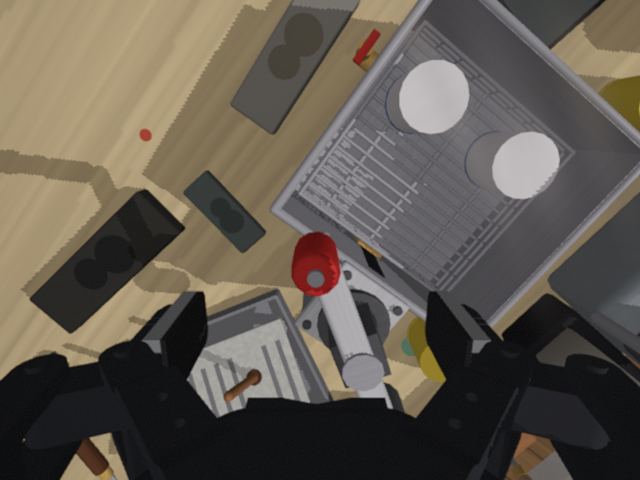

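View pics/h0sc.png

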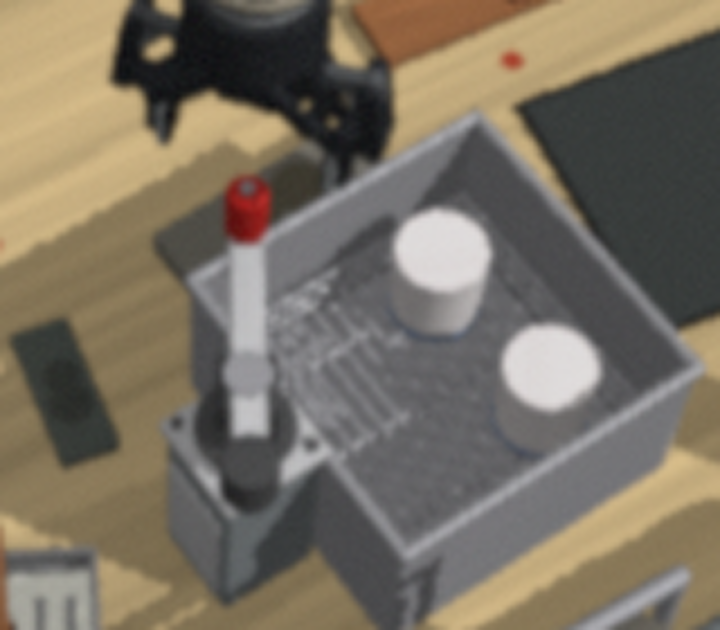

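Run:
```python
from h import *
S=np.array([.5672,-.0197,.247])
P=lambda a:S+.09*np.array([np.cos(np.radians(a)),np.sin(np.radians(a)),0])
print(all(manip.ik(P(150-15*i),down(np.radians(40))) is not None for i in range(24)))
manip.servo_line(P(150),max_speed=.12); manip.close_gripper(30); s=manip.state();t0=s["time"];print(s["width"],s["force"].round(2))
f0=s["force"]
for i in range(1,7):
    a=150-15*i; manip.servo_line(P(a),max_speed=.15); s=manip.state()
    t=np.array([np.sin(np.radians(a)),-np.cos(np.radians(a)),0]); r=np.array([-t[1],t[0],0])
    print(a,round(s["time"]-t0,2),"tan",round(s["force"]@t,2),"rad",round(s["force"]@r,2),s["force"].round(2),(s["eef_pos"]-P(a)).round(4))
```

```text
True
0.283734386219807 [-0.36  0.63  2.89]
135 0.31 tan -0.13 rad 1.15 [-0.91  0.72  3.07] [0.0006 0.0009 0.0001]
120 0.62 tan -0.13 rad 1.67 [-0.95  1.38  3.1 ] [0.0002 0.0002 0.0001]
105 0.93 tan -0.2 rad 1.26 [-0.52  1.17  2.71] [ 0.0001 -0.0001  0.0001]
90 1.23 tan -0.4 rad 1.33 [-0.4   1.33  3.51] [ 0.0001 -0.0002  0.0002]
75 1.54 tan -0.34 rad 1.27 [0.   1.31 2.67] [ 0.     -0.0004  0.0001]
60 1.85 tan 0.47 rad 1.06 [0.94 0.69 2.12] [-0.0001 -0.0004  0.0002]
```

Run:
```python
from h import *
S=np.array([.5672,-.0197,.247])
P=lambda a:S+.09*np.array([np.cos(np.radians(a)),np.sin(np.radians(a)),0])
a=60
while a>150-1440-60:
    a-=15 if a>-1200 else 5
    manip.servo_line(P(a),max_speed=.15); s=manip.state()
    t=np.array([np.sin(np.radians(a)),-np.cos(np.radians(a)),0]); r=np.array([-t[1],t[0],0])
    ft=s["force"]@t
    if a%90==0 or a<-1200: print(a,round(s["time"],2),"tan",round(ft,2),"rad",round(s["force"]@r,2),round(s["width"],3),(s["eef_pos"]-P(a)).round(4))
    if ft<-10: print("STOP");break
shot("scene","i0.png");cv2.imwrite('pics/i0c.png',crop(cv2.imread('pics/i0.png'),270,190,430,330,4.5))
```

```text
0 23.73 tan 0.43 rad 0.5 0.285 [-0.0001 -0.0008  0.0001]
-90 25.58 tan 1.56 rad 4.46 0.283 [ 0.0001 -0.0004  0.0002]
-180 27.43 tan 0.88 rad 3.56 0.286 [-0.0007  0.0038 -0.0002]
-270 29.28 tan 0.28 rad 2.1 0.285 [-0.     -0.0003  0.0001]
-360 31.13 tan 1.95 rad 0.69 0.284 [-0.0002 -0.0009  0.0001]
-450 32.98 tan 0.65 rad 4.51 0.284 [ 0.     -0.0005  0.0002]
-540 34.83 tan 0.92 rad 2.88 0.282 [-0.0007  0.0039 -0.0003]
-630 36.68 tan -0.26 rad 1.75 0.284 [-0.0001 -0.0002  0.0001]
-720 38.53 tan 0.04 rad 1.08 0.279 [-0.0002 -0.0009  0.0001]
-810 40.38 tan 2.26 rad 4.18 0.286 [ 0.     -0.0005  0.0002]
-900 42.23 tan 0.62 rad 3.4 0.285 [-0.0007  0.0039 -0.0003]
-990 44.08 tan -0.23 rad 2.95 0.282 [-0.     -0.0002  0.0001]
-1080 45.93 tan -0.22 rad 1.54 0.283 [-0.0001 -0.001   0.0001]
-1170 47.78 tan 0.92 rad 5.14 0.284 [ 0.     -0.0004  0.0002]
-1205 48.65 tan 0.09 rad 5.92 0.282 [-0.0007 -0.0002  0.0001]
-1210 48.9 tan 0.4 rad 5.85 0.282 [-0.0009 -0.0001  0.0001]
-1215 49.15 tan 0.5 rad 6.53 0.286 [-0.001   0.0001  0.    ]
-1220 49.4 tan -0.23 rad 5.6 0.28 [-0.0012  0.0005 -0.    ]
-1225 49.65 tan -0.02 rad 5.59 0.279 [-0.0013  0.0008 -0.    ]
-1230 49.9 tan 0.59 rad 5.75 0.282 [-0.0014  0.0011 -0.0001]
-1235 50.15 tan 0.3 rad 5.3 0.284 [-0.0015  0.0015 -0.0001]
-1240 50.4 tan -0.48 rad 4.59 0.284 [-0.0014  0.0019 -0.0001]
-1245 50.65 tan -0.14 rad 5.05 0.28 [-0.0013  0.0022 -0.0002]
-1250 50.9 tan 0.33 rad 3.98 0.284 [-0.0012  0.0025 -0.0002]
-1255 51.15 tan -0.52 rad 3.75 0.286 [-0.001   0.0028 -0.0002]
-1260 51.4 tan -0.27 rad 3.08 0.284 [-0.0007  0.003  -0.0003]
-1265 51.65 tan -1.4 rad 2.6 0.279 [-0.0007  0.002  -0.0003]
-1270 51.9 tan -6.09 rad 2.37 0.283 [-0.0015 -0.0006 -0.0006]
-1275 52.15 tan -10.01 rad 1.93 0.284 [-0.0027 -0.0031 -0.001 ]
STOP
```

View pics/i0c.png

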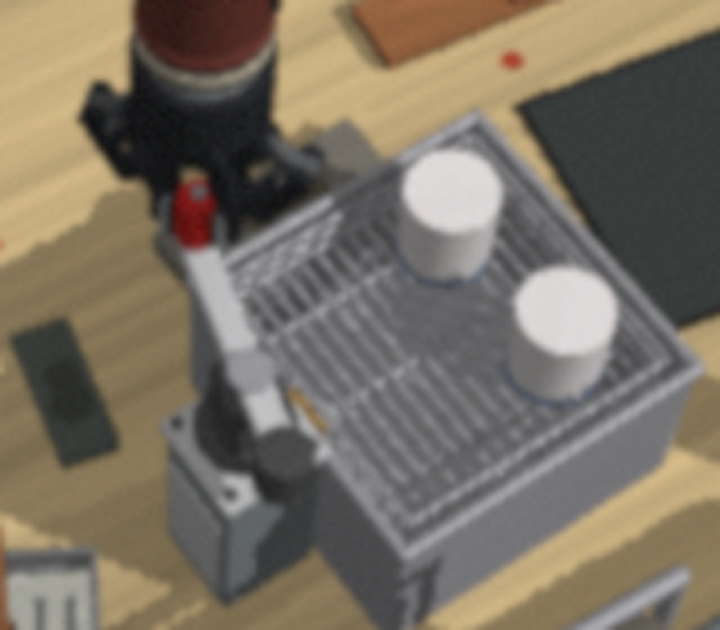

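Run:
```python
from h import *
S=np.array([.5672,-.0197,.247])
P=lambda a:S+.09*np.array([np.cos(np.radians(a)),np.sin(np.radians(a)),0])
def rep(a):
    s=manip.state();d=s["eef_pos"]-S;t=np.array([np.sin(np.radians(a)),-np.cos(np.radians(a)),0])
    print(a,"tan",round(s["force"]@t,2),"actual ang",np.degrees(np.arctan2(d[1],d[0])).round(2),np.hypot(d[0],d[1]).round(4),s["force"].round(1))
rep(-1275);manip.sleep(.5);rep(-1275)
for a in (-1280,-1285):
    manip.servo_line(P(a),max_speed=.1);manip.sleep(.3);rep(a)
for a in (-1280,-1275,-1270):
    manip.servo_line(P(a),max_speed=.1);manip.sleep(.3);rep(a)
```

```text
-1275 tan -10.66 actual ang 167.3 0.0918 [ -4.  -10.    7.8]
-1275 tan -9.72 actual ang 167.3 0.0918 [-4.9 -8.7  6.7]
-1280 tan -14.13 actual ang 164.26 0.0921 [ -6.7 -12.6   9.1]
-1285 tan -19.03 actual ang 160.98 0.0926 [ -9.6 -16.5  10.6]
-1280 tan -11.47 actual ang 162.83 0.0924 [ -5.9 -10.1   7.7]
-1275 tan -6.05 actual ang 165.32 0.0922 [-5.1 -4.9  4.8]
-1270 tan -3.77 actual ang 169.66 0.0918 [-3.9 -3.1  4. ]
```

Run:
```python
from h import *
c,im=shot("scene","j0.png");t,im2=shot("top","j0t.png")
cv2.imwrite('pics/j0c.png',crop(im,330,190,430,290,7))
cv2.imwrite('pics/j0tc.png',crop(im2,250,150,380,260,6))
```

```text
(no output)
```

View pics/j0c.png

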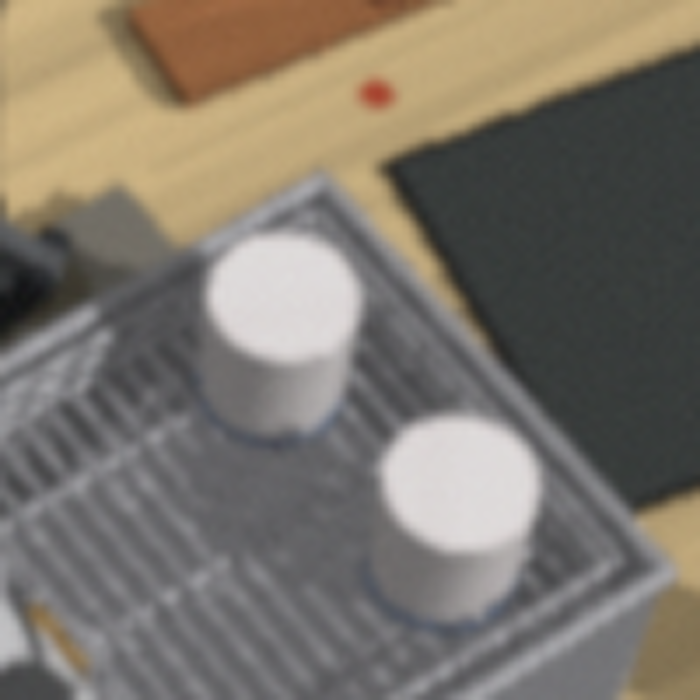

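View pics/j0tc.png

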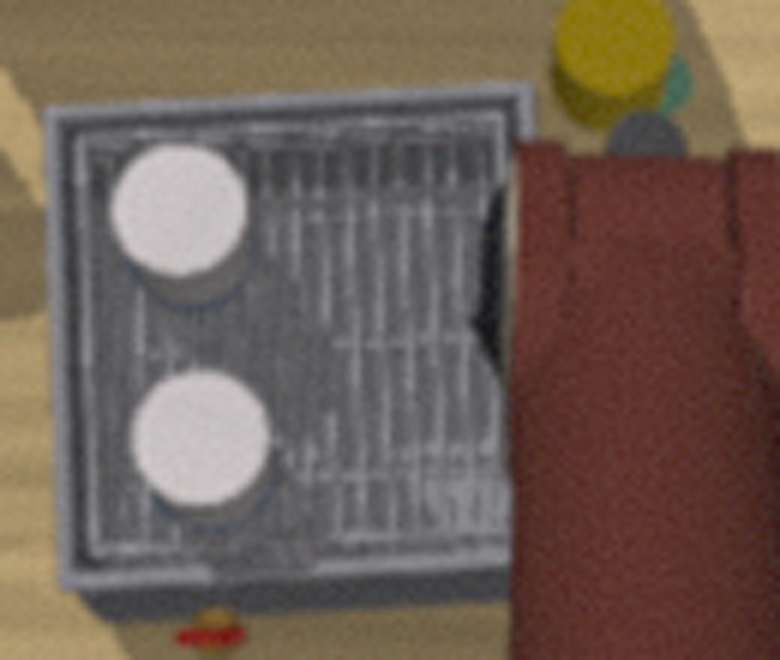

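Run:
```python
from h import *
from scipy.optimize import minimize_scalar
S=Cam("scene");T=Cam("top")
def tri(s,t):
    f=lambda z:np.linalg.norm(S.at(s,z)[0]-T.at(t,z)[0])
    r=minimize_scalar(f,bounds=(0,.3),method="bounded");return r.x,r.fun,S.at(s,r.x)[0].round(4),T.at(t,r.x)[0].round(4)
b1=lambda a:np.array(a)/3.6+[160,140];b3=lambda a:np.array(a)/4+[290,170]
for n,s,t in [("A0",b3([313,305]),b1([452,317])),("B0",b3([409,407]),b1([440,187])),
 ("A1",np.array([283,297])/7+[330,190],np.array([200,437])/6+[250,150]),("B1",np.array([460,483])/7+[330,190],np.array([178,210])/6+[250,150])]:
    print(n,tri(s,t))
print(S.px([[.51,.16,.17],[.51,.16,.18]]))
```

```text
A0 (np.float64(0.10178486485864324), np.float64(0.0023783363465938513), array([0.5023, 0.1611, 0.1018]), array([0.5012, 0.159 , 0.1018]))
B0 (np.float64(0.10341470534524419), np.float64(0.002084080191947102), array([0.602 , 0.1721, 0.1034]), array([0.6011, 0.1702, 0.1034]))
A1 (np.float64(0.1727262842845378), np.float64(0.0016493055076651376), array([0.5019, 0.1607, 0.1727]), array([0.5012, 0.1592, 0.1727]))
B1 (np.float64(0.17164104786183615), np.float64(0.0016944838147277387), array([0.6019, 0.1726, 0.1716]), array([0.6011, 0.1711, 0.1716]))
[[371.79357237 235.32037309]
 [372.15277586 233.30181794]]
```

Run:
```python
from h import *
p,M=tool()
manip.ungrasp(); manip.servo_line([p[0],p[1],.31],max_speed=.15)
S=np.array([.5672,-.0197,0]); yaw=72
q=down(np.radians(yaw)); manip.move_to(S+[0,0,.33],q); manip.sleep(.2)
c,im=shot("wrist","k0.png"); print(manip.state()["time"])
for a in (165,168,171,174):
    d=np.array([np.cos(np.radians(a)),np.sin(np.radians(a)),0]); print(a,c.px([S+.09*d+[0,0,.266],S+[0,0,.223],S-.052*d+[0,0,.223]]).round(1).tolist())
```

```text
57.5833
165 [[305.2, 86.1], [315.2, 240.1], [319.1, 311.6]]
168 [[295.4, 86.9], [315.2, 240.1], [323.0, 311.3]]
171 [[285.8, 88.3], [315.2, 240.1], [326.9, 310.9]]
174 [[276.2, 90.2], [315.2, 240.1], [330.8, 310.2]]
```

View pics/k0.png

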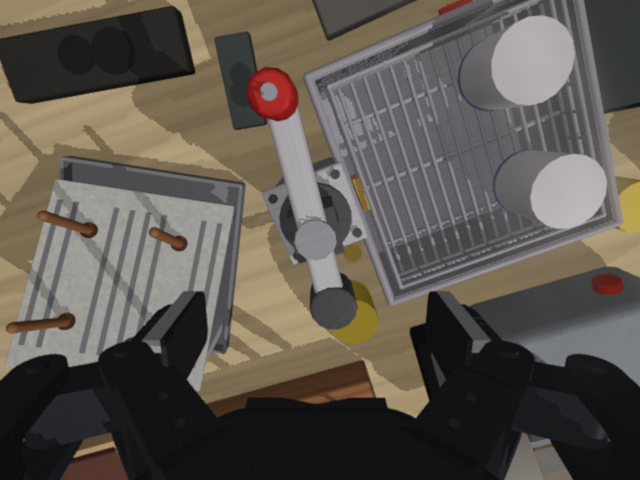

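Run:
```python
from h import *
S=np.array([.5672,-.0197,0]);q=down(np.radians(86))
manip.move_to(S+[0,0,.30],q);manip.servo_line(S+[0,0,.194],max_speed=.12)
manip.close_gripper(60);s=manip.state();print(s["width"],s["force"].round(2))
for z in (.20,.21,.23,.245,.29):
    manip.servo_line(S+[0,0,z],max_speed=.08);s=manip.state();print(z,s["force"].round(2),s["width"])
shot("wrist","l0.png");shot("scene","l0s.png")
m=np.array([.4895,.382,0]);q=down(np.radians(41))
manip.move_to(m+[0,0,.27],q);manip.servo_line(m+[0,0,.065],max_speed=.15);manip.sleep(.2)
f0=manip.state()["force"];print(f0.round(2),manip.state()["time"])
z=.048
while z>.036:
    manip.servo_line(m+[0,0,z],max_speed=.04);df=manip.state()["force"]-f0;print(round(z,4),df.round(2))
    if df[2]>3: break
    z-=.0015
```

```text
0.39080362492032794 [-1.47 -1.83  2.96]
0.2 [ 2.07 -0.33 -3.17] 0.3905554789338533
0.21 [ 0.31 -0.65 -3.62] 0.3895623642175007
0.23 [-1.19  0.15 -4.34] 0.3899489600017682
0.245 [ 0.16 -0.3  -4.1 ] 0.3856814954429609
0.29 [ 0.56 -0.23 -4.7 ] 0.38815190057205756
[-0.84 -0.16 -3.85] 64.7833
0.048 [ 0.55  0.84 -0.31]
0.0465 [ 1.41  0.54 -0.07]
0.045 [ 1.06 -1.07 -0.76]
0.0435 [ 1.18  0.35 -0.2 ]
0.042 [ 0.39 -0.5   4.68]
```

View pics/l0s.png

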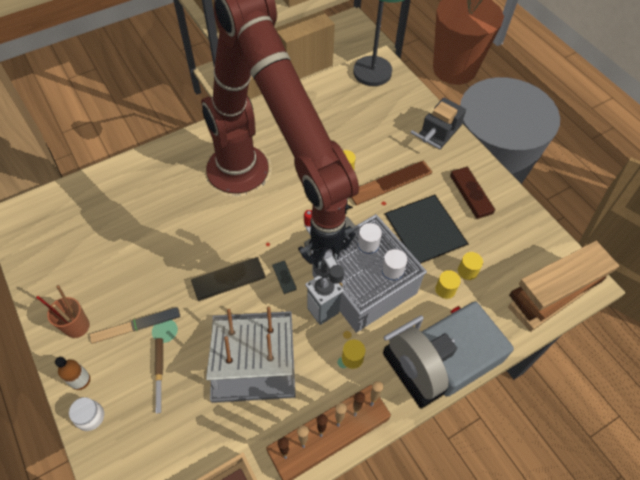

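```bash
cat > rack.py <<'E'
from h import *
s25,c25=np.sin(np.radians(25)),np.cos(np.radians(25))
u=np.array([c25,0,s25]);n=np.array([-s25,0,c25]);y=np.array([0,1.,0])
SG=[(1,1),(1,-1),(-1,1),(-1,-1)] # peg0..3
def tips(p):
    M=R.from_euler('z',p[3]).as_matrix()
    return np.array([p[:3]+M@(.05*a*u+.05*b*y) for a,b in SG]), M
E
python3 - <<'E'
from rack import *
from scipy.optimize import least_squares
p,_=tool()
manip.ungrasp();manip.sleep(.2);manip.servo_line([p[0],p[1],.17],max_speed=.15);manip.sleep(.1)
shot("wrist","m0.png");print(manip.state()["time"])
c=load("c_rack.png");D=lambda a:np.array(a,float)/2.3+[180,90]
# image up = toward robot. left in picture = own -y? solve both ways
tip=D([[420,360],[188,455],[330,135],[110,230]]);base=D([[427,380],[236,452],[352,191],[171,267]])
def f(p):
    t,M=tips(p);r=np.r_[c.px(t-M@n*.002)-tip, c.px(t-M@n*.080)-base]; return r.ravel()
r=least_squares(f,[.58,-.25,.17,np.radians(-25)]);print(r.x,np.degrees(r.x[3]),np.sqrt((r.fun**2).mean()),r.fun.reshape(-1,2).round(1).tolist())
print(tips(r.x)[0].round(4))
np.save("rackp.npy",r.x)
for nm,im in (("scene","a_scene.png"),("top","a_top.png")):
    C=Cam(nm);I=cv2.imread("pics/"+im);t,M=tips(r.x);q=C.px(t);b=C.px(t-M@n*.082);o=q.mean(0).astype(int)-60;k=5
    J=crop(I,o[0],o[1],o[0]+120,o[1]+120,k)
    for a,bb in zip(q,b): cv2.line(J,tuple(((a-o+.5)*k).astype(int)),tuple(((bb-o+.5)*k).astype(int)),(255,255,0),1);cv2.circle(J,tuple(((a-o+.5)*k).astype(int)),4,(0,0,255),1)
    cv2.imwrite(f"pics/r_{nm}.png",J)
E
```

```text
68.2667
[ 0.55709068 -0.2315915   0.15346488 -0.4712557 ] -27.00096275752666 0.4062776106669342 [[0.5, 0.6], [-0.5, -0.5], [-0.2, 0.1], [0.1, -0.2], [0.1, -1.0], [0.0, 0.3], [0.0, 0.3], [-0.1, 0.4]]
[[ 0.6202 -0.2076  0.1746]
 [ 0.5748 -0.2967  0.1746]
 [ 0.5394 -0.1665  0.1323]
 [ 0.494  -0.2556  0.1323]]
```

View pics/m0.png

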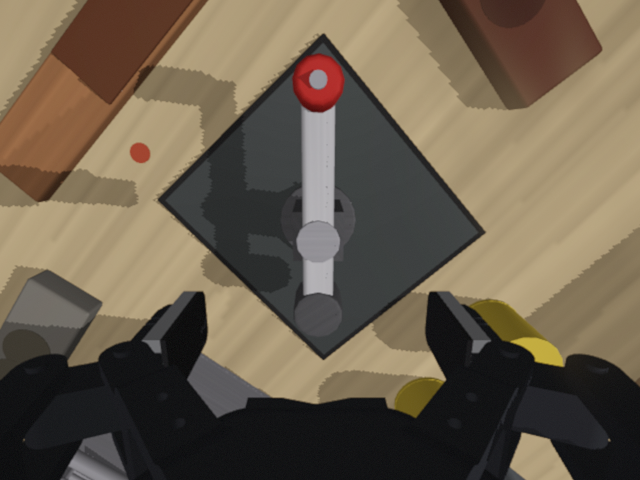

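View pics/r_scene.png

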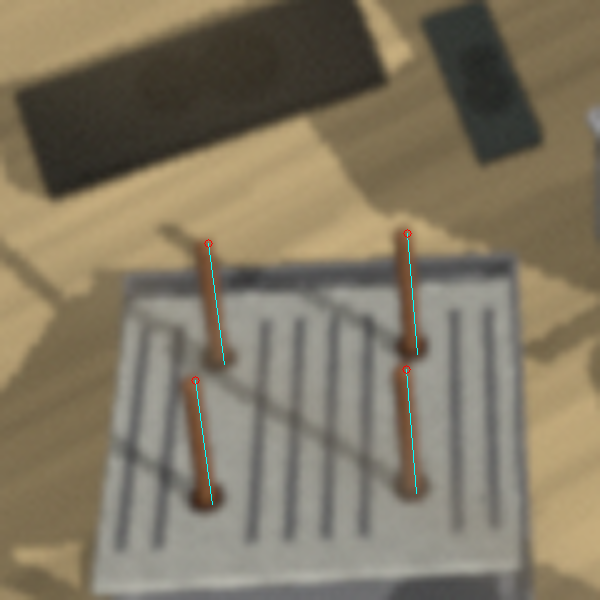

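View pics/r_top.png

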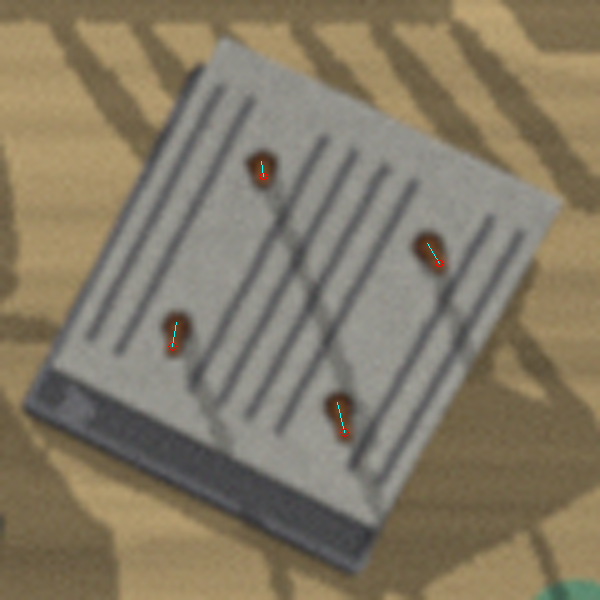

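Run:
```python
from rack import *
q=down(np.radians(63)); p=look([.552,.165,.177],q,.33); manip.move_to(p,q); manip.sleep(.2)
c,im=shot("wrist","n0.png");print(manip.state()["time"])
for d in manip.silhouettes("wrist","cup0"):
    m=d["region"].astype(np.uint8);print(round(d["p"],2),np.round(d["rect"]),m.sum())
hsv=cv2.cvtColor(im,cv2.COLOR_BGR2HSV)
for xy in ((.5015,.16),(.6015,.171)): print(c.px([[*xy,.177]]))
t,M=tips(np.load("rackp.npy"))
for i in range(4):
    for s in (1,-1):
        Q=R.from_matrix(np.c_[-M@n,s*M@y,np.cross(-M@n,s*M@y)]).as_quat()
        o=[manip.ik(t[i]+M@n*h,Q) for h in (-.011,.12)]
        print(i,s,[None if j is None else np.round(j,2).tolist() for j in o])
```

```text
69.575
0.95 [280. 182.  70.  84.] 4737
0.82 [547. 203.  84.  63.] 3728
0.8 [477. 247.  66.  62.] 3041
0.7 [352. 275.  75.  84.] 4806
0.56 [247. 392.  47.  32.] 818
0.39 [490.  85. 100. 170.] 5965
[[278.79370489 181.21426514]]
[[349.01815019 284.90162813]]
0 1 [[0.19, 0.58, 0.09, 1.88, 0.16, 0.26, 1.21], [0.14, 0.35, 0.12, 1.88, 0.12, 0.49, 1.25]]
0 -1 [[-0.38, 0.87, 1.13, 1.89, -1.35, 0.73, -0.6], [-0.5, 0.56, 1.14, 1.9, -0.86, 0.68, -0.98]]
1 1 [[0.42, 0.57, 0.03, 1.9, -0.01, 0.23, 1.55], [0.29, 0.34, 0.19, 1.91, -0.13, 0.47, 1.66]]
1 -1 [[-0.03, 0.68, 0.74, 1.91, -1.17, 0.49, -0.54], [-0.3, 0.54, 1.14, 1.92, -0.95, 0.72, -0.72]]
2 1 [[0.21, 0.56, -0.01, 2.15, 1.48, 0.12, -0.15], [0.03, 0.28, 0.17, 2.15, 0.24, 0.3, 1.07]]
2 -1 [[0.04, 0.57, 0.24, 2.15, -1.25, 0.02, -0.58], [-0.62, 0.48, 1.14, 2.17, -0.97, 0.48, -0.85]]
3 1 [[0.94, 0.67, -0.77, 2.16, 1.61, 0.48, -0.0], [0.35, 0.26, 0.09, 2.18, -0.03, 0.27, 1.56]]
3 -1 [[0.44, 0.55, -0.02, 2.18, 2.22, 0.03, 2.46], [-0.38, 0.45, 1.14, 2.2, -1.09, 0.54, -0.5]]
```

View pics/n0.png

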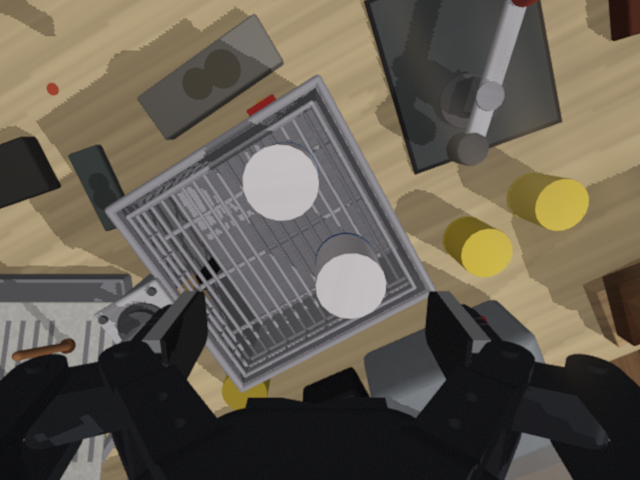

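```bash
cat >> rack.py <<'E'
LO=np.array([-3.12,-.3,-1.34,.26,-1.36,.01,-2.84]);HI=np.array([3.12,2.06,1.32,2.42,4.5,1.98,2.84])
def pose(M,phi,tilt=None):
    x=-M@n; b=np.cos(phi)*(M@y)+np.sin(phi)*(M@u)   # jaw dir
    return R.from_matrix(np.c_[x,b,np.cross(x,b)]).as_quat()
E
python3 - <<'E'
from rack import *
c=load("n0.png");im=cv2.imread("pics/n0.png")
g=(im.min(axis=2)>190).astype(np.uint8);k,l,st,ce=cv2.connectedComponentsWithStats(g)
for i in range(1,k):
    if st[i,4]>1500: print(st[i],ce[i],c.at([ce[i]],.177)[0].round(4))
t,M=tips(np.load("rackp.npy"))
for i in (0,1,2,3):
    for ph in range(-180,180,30):
        Q=pose(M,np.radians(ph));js=[manip.ik(t[i]+M@n*h,Q) for h in (-.011,.05,.12)]
        if any(j is None for j in js): print(i,ph,None);continue
        js=np.array(js);mg=np.minimum(js-LO,HI-js).min(axis=0)
        print(i,ph,mg.round(2),js[0].round(2).tolist(),np.abs(np.diff(js,axis=0)).max().round(2))
E
```

```text
0 -180 [2.62 0.86 0.18 0.51 0.01 0.67 1.86] [-0.38, 0.87, 1.13, 1.89, -1.35, 0.73, -0.6] 0.29
0 -150 [2.62 0.86 0.18 0.51 0.01 0.67 1.34] [-0.38, 0.87, 1.13, 1.89, -1.35, 0.73, -1.13] 0.29
0 -120 [2.16 0.8  0.19 0.54 2.06 0.35 0.03] [0.43, 0.6, -0.27, 1.87, 0.78, 0.36, 2.74] 0.77
0 -90 [2.73 0.66 1.12 0.54 1.75 0.3  0.28] [0.35, 0.59, -0.16, 1.87, 0.63, 0.31, 2.35] 0.13
0 -60 [2.8  0.65 1.22 0.53 1.67 0.28 0.72] [0.3, 0.58, -0.07, 1.87, 0.49, 0.29, 1.95] 0.12
0 -30 [2.88 0.65 1.3  0.53 1.57 0.26 1.15] [0.24, 0.58, 0.02, 1.88, 0.31, 0.27, 1.59] 0.13
0 0 [2.93 0.65 1.2  0.53 1.48 0.25 1.59] [0.19, 0.58, 0.09, 1.88, 0.16, 0.26, 1.21] 0.13
0 30 [2.98 0.65 1.09 0.53 1.35 0.24 2.  ] [0.14, 0.59, 0.16, 1.88, -0.01, 0.25, 0.84] 0.13
0 60 [3.03 0.66 1.   0.53 1.18 0.25 2.36] [0.09, 0.59, 0.24, 1.88, -0.18, 0.26, 0.48] 0.13
0 90 [3.06 0.67 0.93 0.52 1.   0.26 2.72] [0.04, 0.6, 0.32, 1.88, -0.36, 0.27, 0.12] 0.14
0 120 [2.99 0.68 0.82 0.52 0.83 0.27 2.32] [-0.01, 0.61, 0.4, 1.88, -0.53, 0.28, -0.24] 0.17
0 150 [2.9  0.7  0.69 0.52 0.67 0.3  1.91] [-0.06, 0.63, 0.49, 1.89, -0.69, 0.31, -0.62] 0.
[... 2597 characters left out ...]
5 0.11 0.45] [0.94, 0.67, -0.77, 2.16, 1.61, 0.48, 1.05] 1.11
3 -30 [2.18 0.56 0.57 0.23 1.47 0.1  0.89] [0.94, 0.67, -0.77, 2.16, 1.61, 0.48, 0.52] 1.28
3 0 [2.18 0.56 0.57 0.23 1.33 0.09 1.28] [0.94, 0.67, -0.77, 2.16, 1.61, 0.48, -0.0] 1.51
3 30 [2.18 0.56 0.57 0.23 1.21 0.09 1.68] [0.94, 0.67, -0.77, 2.16, 1.61, 0.48, -0.52] 1.74
3 60 [1.99 0.57 0.19 0.23 1.01 0.1  1.84] [1.13, 0.84, -1.15, 2.16, 1.62, 0.8, -1.0] 1.98
3 90 [1.99 0.57 0.19 0.23 0.81 0.11 1.31] [1.13, 0.84, -1.15, 2.16, 1.62, 0.8, -1.53] 2.17
3 120 [1.99 0.58 0.19 0.23 0.62 0.12 0.79] [1.13, 0.84, -1.15, 2.16, 1.62, 0.8, -2.05] 2.36
3 150 [1.99 0.59 0.19 0.23 0.54 0.13 0.26] [1.13, 0.84, -1.15, 2.16, 1.62, 0.8, -2.58] 2.44
```

```bash
cat > hang.py <<'E'
from rack import *
def hang(xy,peg):
    xy=np.array(xy);t,M=tips(np.load("rackp.npy"));N=M@n
    q=down(np.radians(-27));P=lambda z:np.array([xy[0],xy[1],z])
    manip.move_to(P(.27),q);manip.servo_line(P(.163),max_speed=.12)
    manip.close_gripper(35);s=manip.state();print("grip",s["width"],s["force"].round(2),s["time"])
    manip.servo_line(P(.18),max_speed=.08);print("lift",manip.state()["force"].round(2))
    manip.servo_line(P(.30),max_speed=.2);manip.sleep(.1)
    shot("wrist",f"hang{peg}_lift.png")
    Q=pose(M,np.pi/2);T=t[peg]
    manip.move_to(T+.13*N,Q);manip.servo_line(T+.075*N,Q,max_speed=.12);manip.sleep(.2)
    shot("wrist",f"hang{peg}_pre.png");shot("scene",f"hang{peg}_pres.png")
    s=manip.state();f0=s["force"];print("pre",f0.round(2),s["width"],s["time"])
    h=.06
    while h>-.017:
        manip.servo_line(T+h*N,max_speed=.06);df=manip.state()["force"]-f0
        if df@N>3 or h<.0: print(round(h,4),df.round(2),round(df@N,2))
        if df@N>3 or np.linalg.norm(df)>8: break
        h-=.01 if h>.005 else .002
    return h
def release(peg,h):
    t,M=tips(np.load("rackp.npy"));N=M@n;T=t[peg]
    manip.ungrasp();manip.sleep(.3);manip.servo_line(T+(h+.09)*N,max_speed=.12);manip.sleep(.3)
    shot("wrist",f"hang{peg}_post.png");shot("scene",f"hang{peg}_posts.png");print(manip.state()["time"])
E
python3 - <<'E'
from hang import *
c=load("n0.png");B=c.at([[350.5,286]],.177)[0];A=c.at([[280.5,183]],.177)[0];print(A.round(4),B.round(4))
np.save("A.npy",A[:2])
h=hang(B[:2],1);print(h)
for f in ("pres",):
    cv2.imwrite("pics/h1c.png",crop(cv2.imread("pics/hang1_pres.png"),170,260,350,420,4))
E
```

```text
[0.5033 0.1605 0.177 ] [0.6029 0.1717 0.177 ]
grip 0.6696709594775071 [-0.57  0.25  4.96] 72.2667
lift [ 0.48  0.18 -1.05]
pre [ 0.92 -0.31 -0.29] 0.6683860538970318 76.0917
-0.0 [-0.84  0.92 -0.4 ] 0.13
-0.002 [-1.45  1.1  -1.7 ] -0.78
-0.004 [-1.   -0.22 -0.49] -0.11
-0.006 [-0.66  0.87 -0.56] -0.09
-0.008 [-0.86  0.11 -0.54] -0.14
-0.01 [-4.34  3.6   6.06] 7.82
-0.01000000000000001
```

View pics/h1c.png

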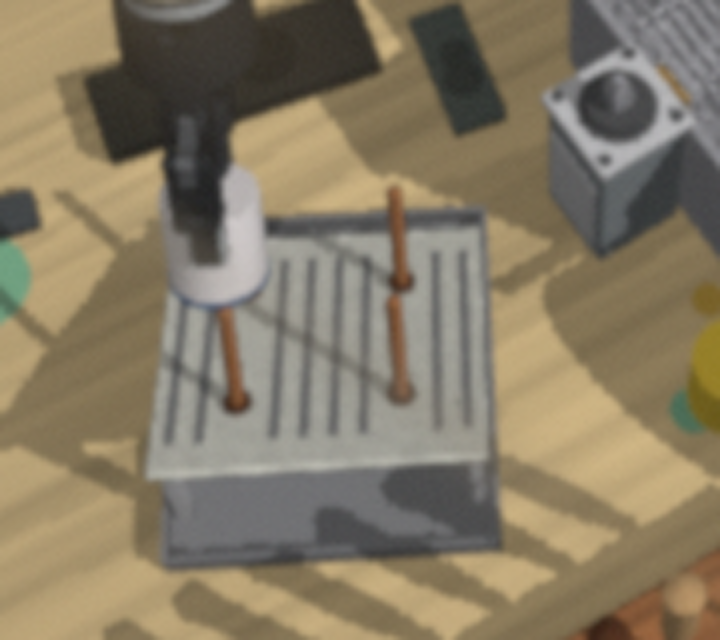

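View pics/hang1_pre.png

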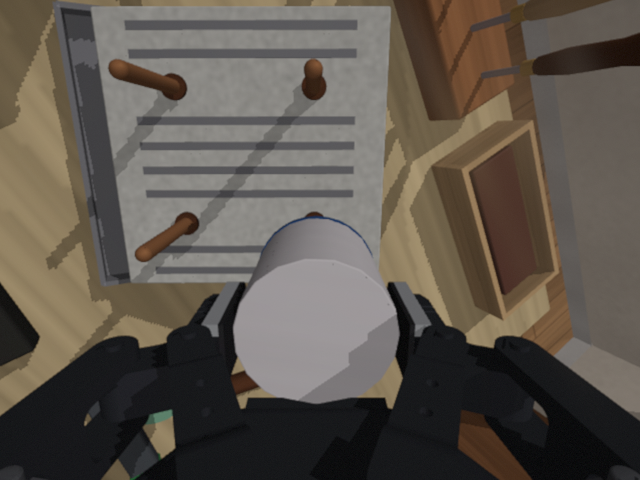

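Contact occurred exactly at the expected depth (cup bottom on the tip). Release.

Run:
```python
from hang import *
release(1,-.010)
cv2.imwrite("pics/h1p.png",crop(cv2.imread("pics/hang1_posts.png"),170,260,350,420,4))
```

```text
81.6417
```

View pics/h1p.png

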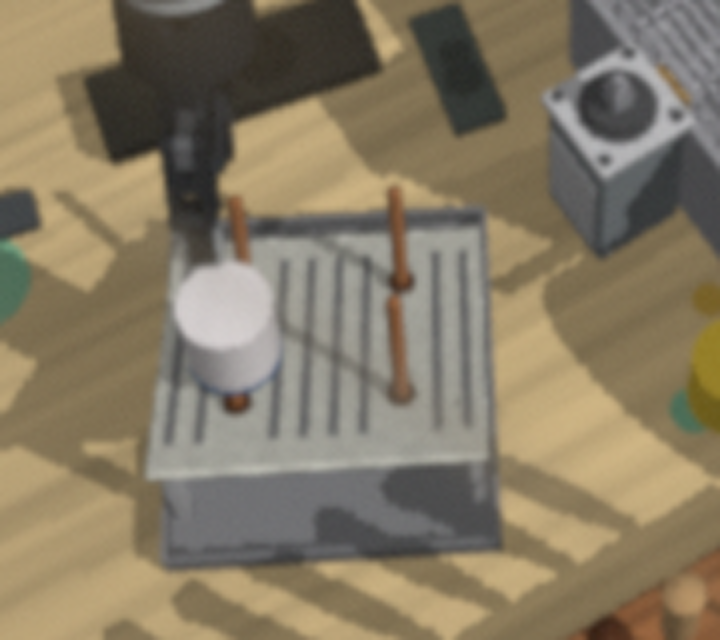

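View pics/hang1_post.png

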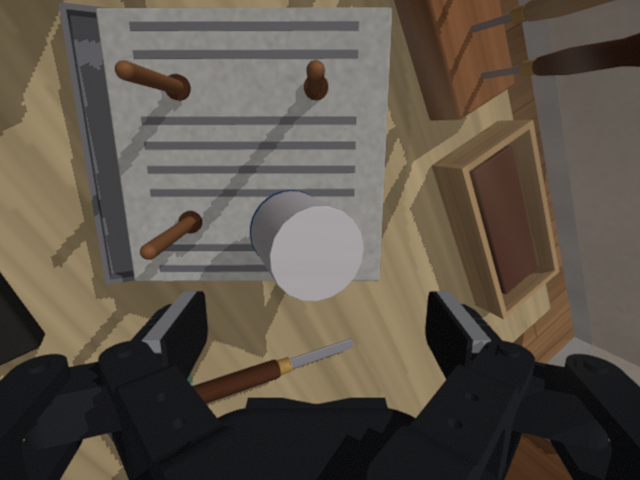

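Run:
```python
from hang import *
p,_=tool();manip.servo_line(p+[0,0,.08],max_speed=.15)
h=hang(np.load("A.npy"),0);print(h)
shot("scene","o0.png");cv2.imwrite("pics/o0c.png",crop(cv2.imread("pics/o0.png"),170,260,350,420,4))
```

```text
grip 0.6743537798276822 [-0.51  0.66  6.06] 85.3833
lift [-0.64 -0.61 -1.37]
pre [-0.85 -0.78 -1.36] 0.6717229057964976 88.875
-0.0 [0.64 0.51 1.84] 1.52
-0.002 [1.61 0.51 0.29] -0.24
-0.004 [1.2  0.76 1.28] 0.86
-0.006 [ 0.68  1.16 -0.14] -0.16
-0.008 [ 0.55 -0.06  0.52] 0.25
-0.01 [-2.89  1.99  6.01] 6.91
-0.01000000000000001
```

View pics/o0c.png

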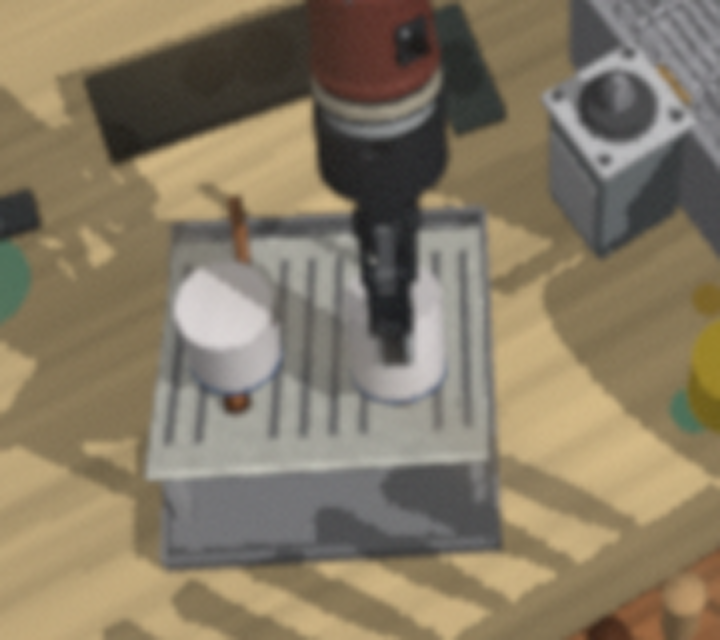

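Run:
```python
from hang import *
release(0,-.010)
p,_=tool();manip.servo_line(p+[0,0,.1],max_speed=.15)
q=down(np.radians(41));P=np.array([.43,.2,.42]);
P=look([.5,.36,.05],q,.34);manip.move_to(P,q);manip.sleep(.3)
shot("wrist","p_w.png");shot("scene","p_s.png");shot("top","p_t.png");print(manip.state()["time"])
```

```text
94.475
97.8917
```

View pics/p_s.png

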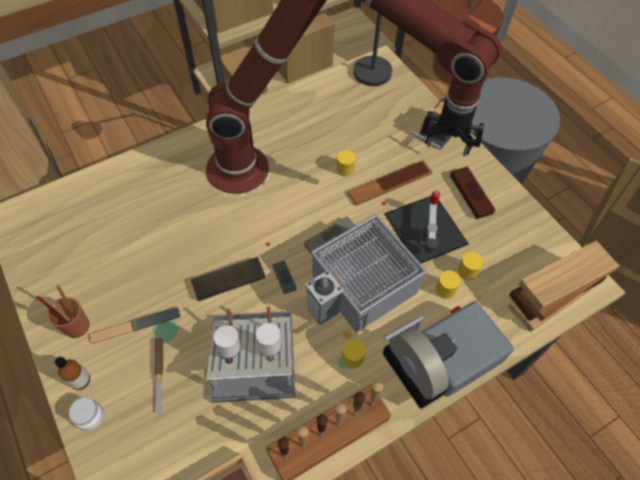

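View pics/p_w.png

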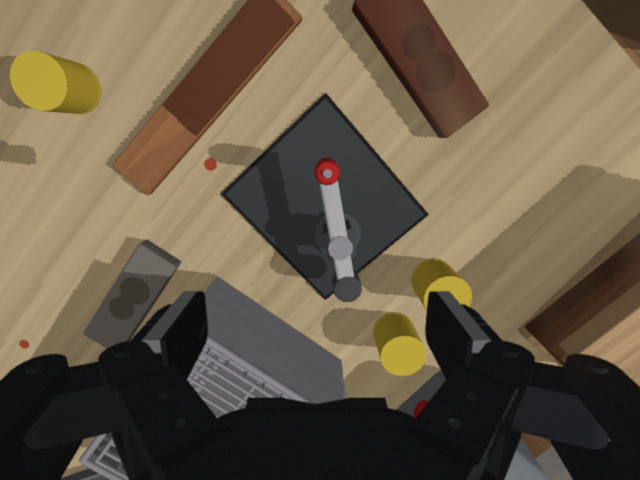

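View pics/p_t.png

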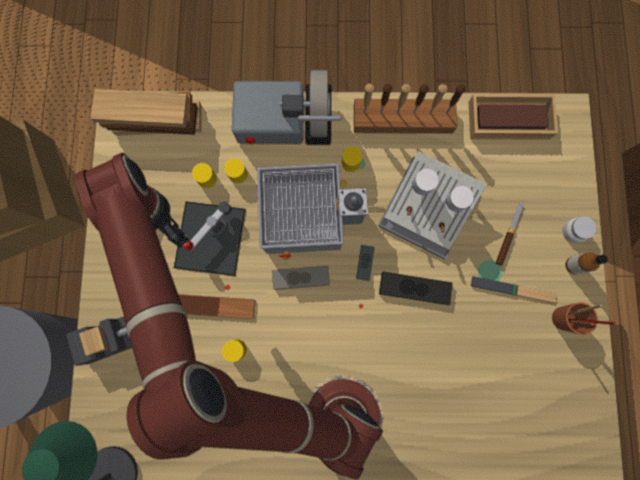

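Run:
```python
from h import *
c=load("p_w.png");im=cv2.imread("pics/p_w.png")
cv2.imwrite("pics/p_wc.png",crop(im,215,85,435,310,3))
g=c.at([[327,172]],.114)[0];h=c.at([[340,247]],.071)[0];w=c.at([[348,289]],.071)[0]
d=(g-w)[:2];L=np.linalg.norm(d);d/=L;o=(g[:2]-.09*d+w[:2]+.052*d)/2
print(g,h,w,L,np.degrees(np.arctan2(d[1],d[0])),o)
m=c.at([[324,94],[428,213],[326,298],[221,194]],.004)[:,:2];ctr=m.mean(0);ex=m[1]-m[0];ex/=np.linalg.norm(ex);ey=np.array([-ex[1],ex[0]])
print(ctr,np.linalg.norm(m[1]-m[0]),np.linalg.norm(m[2]-m[1]),"local",(o-ctr)@ex,(o-ctr)@ey)
```

```text
[0.45728917 0.42537479 0.114     ] [0.52766079 0.36967406 0.071     ] [0.5689489  0.33769977 0.071     ] 0.14196761388458143 141.86105912582812 [0.52806283 0.36980344]
[0.49194806 0.38741004] 0.19654555824757217 0.17634726310588508 local 0.037728919153414184 -0.01381295983532731
```

View pics/p_wc.png

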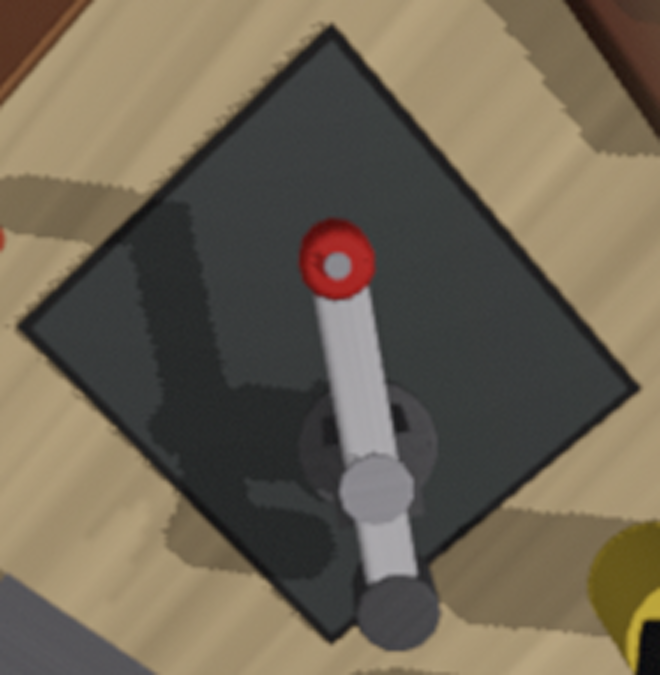

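Run:
```python
from h import *
o=np.array([.528,.3698,0]);q=down(np.radians(51.9))
manip.move_to(o+[0,0,.2],q);manip.servo_line(o+[0,0,.043],max_speed=.12)
manip.close_gripper(40);s=manip.state();print(s["width"],s["force"].round(2))
m=np.array([.496,.384,0])
manip.servo_line(m+[0,0,.0425],max_speed=.05);print(manip.state()["force"].round(2))
manip.ungrasp();manip.sleep(.2);manip.servo_line(m+[0,0,.2],max_speed=.15)
P=look([.5,.36,.05],q,.34);manip.move_to(P,q);manip.sleep(.3)
shot("wrist","q_w.png");shot("scene","q_s.png");print(manip.state()["time"])
a=cv2.imread("pics/q_s.png");cv2.imwrite("pics/q_sc.png",crop(a,200,180,480,400,2.8))
```

```text
0.39006800707314654 [-0.79 -1.38  2.44]
[ 2.39 -0.64  6.03]
104.3833
```

View pics/q_w.png

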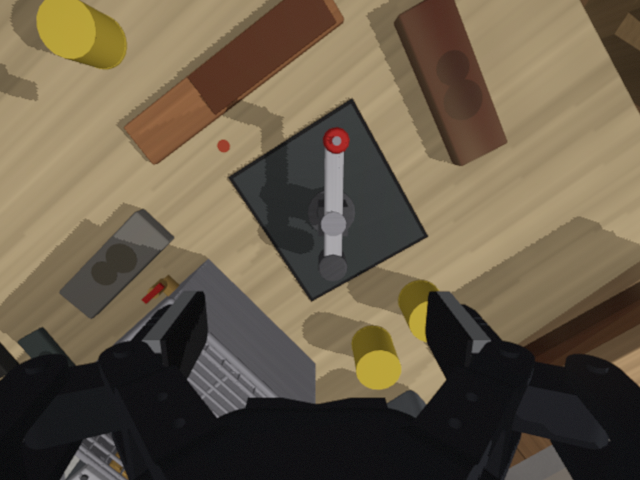

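View pics/q_sc.png

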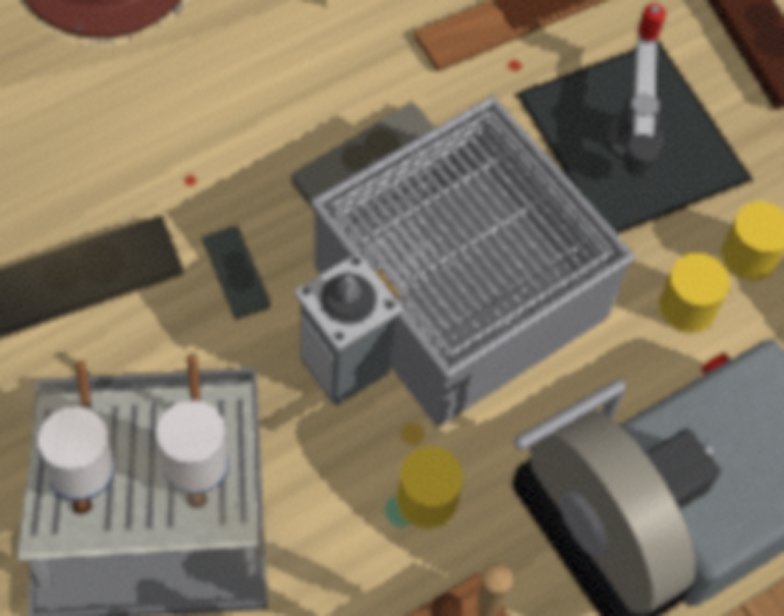

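```bash
python3 -c "
from workcell import manip
print(manip.state()['force'],manip.state()['time']);print(manip.sign_off())"
```

```text
[-0.53242938  0.20413547 -1.08253065] 104.3833
the job is handed in; nothing more can be done
None
```

I did the whole job and handed it in at about 104 s. I found only two white cups in the tray, so the other two appear to be absent; the yellow look-alikes were left alone.

- **Winding:** I fitted the crank on the spindle and wound it clockwise until it hit a hard stop. That came about 17° short of four full turns. Two-camera triangulation puts the cups about 69.6 mm (±1.4 mm) higher than at the start, in line with the tray's 70 mm travel.
- **Crank:** I took it off and stood it on its mat before touching any cup.
- **Cups:** I hung them on pegs 0 and 1. Each met its peg tip at the expected depth (7–8 N), then swung towards upright when released. The last scene picture shows both hanging.
- **Crank knocked:** while I was hanging the cups, the crank was knocked about 40 mm. It was still upright with its whole foot on the mat, but I took hold of it and slid it back towards the mat's centre.
- **Last checks:** the final pictures show the crank upright on the mat, the tray up and the arm clear. I saw no change in the stones, tools and yellow cups. The only thing out of line was the shortfall at the stop, which could be socket play or the tray's starting height.

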